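# Fit a battery pack's control boards, cover strip and main fuse

### The arm

A 7-joint arm with a two-finger parallel gripper is mounted at the origin on the work surface. World frame = base frame: x ahead of the robot, y to its left, z up, the work surface at z = 0. Lengths are in m, angles in rad, forces in N, time in s.
With the tool pointing down it reaches from about 0.4 to 0.85 m from the base axis. Payload 10.4 kg.
Tool frame: the origin (TCP) lies on the centre line of the jaws, within the pads' length; the fingertips stand 11 mm ahead of it and the grasp point (between the pads) lies 8 mm behind it (manip.tip_reach is the distance from the TCP to the fingertips, in m); z points along the fingers, y is the line along which they close (so a half turn about z gives the same grasp; the last joint's range is limited). The gripper opens to 87 mm and grips with 3 to 60 N. Pads are 19 mm wide; open, the fingers measure 117 mm over their backs; the gripper's body (75 mm by 190 mm) begins 51 mm behind the grasp point.
Start: joints at [-1.293, 0.332, -0.065, 1.46, 0.022, 1.35, -0.088], TCP at [0.185, 0.597, 0.234] pointing down, gripper open.
Joint ranges: [-2.6, 2.6], [-0.5, 2.12], [-1.47, 1.34], [0.16, 2.42], [-1.27, 4.41], [0.06, 2.06], [-2.6, 2.6]. Speed limits (rad/s): [2.22, 2.22, 2.79, 2.79, 3.14, 3.14, 3.14].

### API

Orientations are given as a rotation vector (axis times angle).
In Python, from station import manip gives the robot as it stands.
- The arm moves only by the tool play_rows, never from a script. Its arguments are lists of equal length, an entry for each row: "linear": the shift along the tool's x, y, z each as a share of 0.02 m, from -1 to 1, a list of three; "yaw": the turn about the tool's z as a share of 0.12 rad, from -1 to 1; "claw": the opening, from -1 (shut) to 1 (fully open). In form: {"linear": [[dx, dy, dz], ...], "yaw": [yaw, ...], "claw": [claw, ...]}. A call has 1 to 8 rows; each row shifts and turns the commanded pose from where the row before left it, along the tool's axes as they then stand; what a row does not reach is not made up. A row lasts 1/12 s, in which the tool goes at most 41.7 mm and 7.16 degrees, less where a joint would pass 70% of its speed; a pose out of reach is approached as far as the arm can. A call with a number of a shift or a turn outside -1 to 1 is refused whole. A call with a gripper value outside its range is refused whole. The fingers move at their own pace and stop on an object; the grip force is fixed at half the most. Time passes only in rows, so rows that do not move let the fingers close. It gives the time, the measured TCP pose, the force, the opening and the grip force at its end, in the units of the state.
- manip.observe(): the state, without advancing time (a new reading comes with each control period).
- manip.camera(name): name is "scene" or "top" or "wrist"; returns a dict with "pixels" (480x640x3 uint8, red, green, blue), "vertical_fov" (degrees; the focal length in pixels is half the picture's height over the tangent of half this angle, whatever the lens; pixels are square), "cx", "cy" (the principal point, pixels), "xyz" and "rotation" of the camera in the world. Camera axes: x right, y down, z forward; pixel columns grow to the right and rows downward; lengths in m; the calibration is good to about 2 mm. A picture is of the moment at which its call begins. There is no depth.
- manip.job_done(): hands the job in; it is judged then, once.
The state is a dict: "time_s": time; "joint_positions": joint angles; "qd": joint speeds; "joint_efforts": joint torques, N m; "position": TCP position; "eef_rot": TCP orientation; "ft_force": force on the tool from outside, world axes, zero at the start; "moment": the same for the moment, N m; "opening": finger opening in m; "grip_force": force on a finger pad.
Only numpy, scipy, OpenCV 4.12 (cv2) and the standard library are available. Lean on these libraries where they do the work, as an engineer would, in place of code of your own. Each camera call takes 0.05 s, during which the arm holds its last target. There are 200 camera calls.

### The job

Lift the black cover strip off the orange-brown pack panel and lay it aside, then slide every control board lying on the bench under a sprung clip of the panel, one to a clip in any order, plain edge first and straight, fully home against the end stop, letting the board's own edge lift the clip (never pry at a clip with the gripper). When all are in, lower the strip level over the two studs again until it lies flat on both shoulders, and last of all press the main fuse down into both forks of its holder until it is fully seated. Leave the other things on the bench where they are.

Things in the scene. Friction and masses are not known exactly. Their poses are not given: they have to be found in the camera images.
- panel: Fixed orange-brown bakelite panel on the bench, its upper face 15 mm over the bench. Origin on its underside; +x is the way boards are slid in (roughly away from the robot), z up; it spans x -140..+100, y -118..+118 mm. On it: an end stop bar across y, near side at x = +55 mm, 8 mm high; three sprung clips at y = -62, 0, +62 mm; two studs at x = -30, y = -104 and +104 mm.
- stud0 (a point): Centre of the stud at panel y = -104 mm, at its shoulder (z = 29 mm). Each stud is a steel shoulder 18 mm in diameter, 14 mm high over the panel face, with a 10 mm pin rising 22 mm above it, the upper 8 mm of which is a cone.
- stud1 (a point): The same point of the like stud at panel y = +104 mm.
- clip0: Sprung steel clip at panel y = -62 mm, 40 mm wide, shut. Origin on its hinge, at panel x = +80, 14 mm over the face. Its pressing bar lies over panel x = +34, 1.5 mm over the face; a lead-in lip slopes up from it at 25 degrees, its mouth at x = +2, 16 mm over the face. A board pushed in along +x lifts it with about 5 N, more if also pressed down; it then holds with 2.5 N.
- home0 (a point): Point on the panel face at the end stop, in the middle of clip 0's lane (panel x = +55, y = -62, z = 15 mm): where the middle of a board's front lower edge stands when the board is home.
- clip1: Sprung steel clip at panel y = 0 mm, 40 mm wide, shut. Origin on its hinge, at panel x = +80, 14 mm over the face. Its pressing bar lies over panel x = +34, 1.5 mm over the face; a lead-in lip slopes up from it at 25 degrees, its mouth at x = +2, 16 mm over the face. A board pushed in along +x lifts it with about 5 N, more if also pressed down; it then holds with 2.5 N.
- home1 (a point): Point on the panel face at the end stop, in the middle of clip 1's lane (panel x = +55, y = 0, z = 15 mm): where the middle of a board's front lower edge stands when the board is home.
- clip2: Sprung steel clip at panel y = 62 mm, 40 mm wide, shut. Origin on its hinge, at panel x = +80, 14 mm over the face. Its pressing bar lies over panel x = +34, 1.5 mm over the face; a lead-in lip slopes up from it at 25 degrees, its mouth at x = +2, 16 mm over the face. A board pushed in along +x lifts it with about 5 N, more if also pressed down; it then holds with 2.5 N.
- home2 (a point): Point on the panel face at the end stop, in the middle of clip 2's lane (panel x = +55, y = 62, z = 15 mm): where the middle of a board's front lower edge stands when the board is home.
- boardA: One (the first) of up to three like loose control boards (may be absent): yellowish fibreglass card 150 x 46 x 5 mm, about 120 g, lying flat, parts up. Origin: middle of its underside; +x points to the plain front edge that goes under a clip, z up. An aluminium heat sink 24 x 24 mm stands on it at x = -59 mm, 5 to 33 mm over the underside: the grip, any way round.
- boardA_edge (a point): Middle of the lower front edge of boardA (x = +75 mm in its frame).
- boardB: One (the second) of up to three like loose control boards (may be absent): yellowish fibreglass card 150 x 46 x 5 mm, about 120 g, lying flat, parts up. Origin: middle of its underside; +x points to the plain front edge that goes under a clip, z up. An aluminium heat sink 24 x 24 mm stands on it at x = -59 mm, 5 to 33 mm over the underside: the grip, any way round.
- boardB_edge (a point): Middle of the lower front edge of boardB (x = +75 mm in its frame).
- boardC: One (the third) of up to three like loose control boards (may be absent): yellowish fibreglass card 150 x 46 x 5 mm, about 120 g, lying flat, parts up. Origin: middle of its underside; +x points to the plain front edge that goes under a clip, z up. An aluminium heat sink 24 x 24 mm stands on it at x = -59 mm, 5 to 33 mm over the underside: the grip, any way round.
- boardC_edge (a point): Middle of the lower front edge of boardC (x = +75 mm in its frame).
- strip: Loose black cover strip 44 x 236 x 6 mm, about 160 g, long along its y; a grey grip block on the middle of its top: 34 mm in x, 26 mm in y, 6 to 34 mm over the underside. Origin: middle of its underside, z up. Stud holes at y = -104 mm (13 mm round) and +104 mm (slot, 13 mm in x by 17 in y); it fits either way round. At the start it sits on the studs.
- strip_seat (a point): Midway between the studs at shoulder height (panel x = -30, y = 0, z = 29 mm): where the strip's origin is when fitted. The strip then lies over the boards between clip lips and heat sinks: from its middle line 32 mm to the lips, 37 mm to the heat sinks, so grip its block on the y sides.
- fuse: Loose main fuse: white ceramic rod 20 mm in diameter, 120 mm long along its x, with a square copper end plate 24 x 24 x 6 mm at each end, on which it lies on the bench; about 100 g. Origin at its very centre (12 mm over the bench as it lies). Grip it in the middle.
- holder: Fixed fuse holder: black base 112 x 46 x 10 mm, with two copper fork clips at x = -38 and +38 mm, 14 mm wide in x. Each has a fixed jaw on the +y side and a sprung jaw on the -y side, hinged at 12 mm height, whose rounded nose reaches 2.5 mm over the rod's path 35 mm up; jaw tops flare out up to 48 mm high. Origin: middle of its underside, z up.
- fuse_seat (a point): Where the fuse's centre is when it is down in both forks: 26 mm over the holder's origin. The fuse lies along the holder's x, either way round. Pushing it down past the sprung jaws takes 5 to 15 N in all; not yet snapped in, it rests on the noses 10 mm or more too high.
- tape: Loose roll of amber tape, 68 mm across, 19 mm high; bystander, origin in the middle of its underside or shaft. Leave it alone.
- driver: Loose screwdriver 130 mm long; bystander, origin in the middle of its underside or shaft. Leave it alone.
- meter: Loose yellow hand multimeter 160 x 75 x 36 mm; bystander, origin in the middle of its underside or shaft. Leave it alone.
- cells: Loose block of four blue cells, 62 x 62 x 73 mm; bystander, origin in the middle of its underside or shaft. Leave it alone.
Things that resemble listed ones, but are neither listed nor needed, are in the scene too. Leave any blue or red look-alike of the strip alone. There is more than one size of the fuse; the one meant has the size given above.

How it is judged:
By the outcome, as a careful person would: the job done as asked, in the order asked, and still so for the second after the job is handed in, with the robot touching nothing.
Of boardA, boardB, boardC only 2 to 3 are there at a start; the rules pass over those that are not, and their reading is None.
At some moment in a run one of boardA, boardB, boardC, strip may be knocked a few centimetres aside while the robot is not near it.
Once in a run the grip may slacken for a moment while it holds something.
It also fails if it takes over 192 s, if anything falls off the work surface, if the arm or the gripper's body presses on something with over 40 N, if the wrist force passes 120 N, or if a joint passes its speed limit or range.

## Working session

There is one attempt and no reset: what is moved stays moved. The work goes in short steps, Python scripts to look and compute and a tool call to move; the robot and the scene stay as the last step left them, time stands still between calls to the robot, and variables do not carry over. Pictures are saved under pics/ and viewed, at most 14 in all, crops included, and the job is handed in when it is done.

Besides the shell and the picture viewer there is one more tool, called after "Call:" in YAML: its name, and indented under it one key for each argument. play_rows: Moves the arm, as the interface text tells. Shift numbers are shares of 0.02 m and turn numbers shares of 0.12 rad, none past 1 either way. Its arguments: {"type":"object","properties":{"linear":{"type":"array","items":{"type":"array","items":{"type":"number"}}},"yaw":{"type":"array","items":{"type":"number"}},"claw":{"type":"array","items":{"type":"number"}}},"required":["linear","yaw","claw"]}

```bash
ls; mkdir -p pics; cat > h.py <<'E'
import numpy as np, cv2
from scipy.spatial.transform import Rotation as R
from station import manip
def grab(n,fn=None):
    c=manip.camera(n)
    if fn: cv2.imwrite('pics/'+fn,c['pixels'][:,:,::-1])
    np.save('pics/last_%s.npy'%n,c,allow_pickle=True)
    return c
def load(n): return np.load('pics/last_%s.npy'%n,allow_pickle=True).item()
def rot(c):
    r=np.array(c['rotation'],float)
    return r if r.shape==(3,3) else R.from_rotvec(r).as_matrix()
def f(c): return 240/np.tan(np.radians(c['vertical_fov'])/2)
def px2w(c,u,v,z):
    d=rot(c)@np.array([(u-c['cx'])/f(c),(v-c['cy'])/f(c),1]); o=np.array(c['xyz'])
    return o+d*(z-o[2])/d[2]
def w2px(c,p):
    q=rot(c).T@(np.array(p)-c['xyz']); return q[:2]/q[2]*f(c)+[c['cx'],c['cy']]
E
python3 - <<'E'
from h import *
for n in ('top','scene'):
    c=grab(n,n+'1.png'); print(n,{k:v for k,v in c.items() if k!='pixels'})
s=manip.observe(); print(s)
E
```

```text
pics
top {'vertical_fov': 50.58585982783721, 'cx': 319.60403482292463, 'cy': 235.3287693954888, 'xyz': array([0.23311199, 0.06807   , 1.19004444]), 'rotation': array([-2.09392262,  2.12071796, -0.24233081])}
scene {'vertical_fov': 52.66579440287452, 'cx': 321.6357896097748, 'cy': 235.25948093643532, 'xyz': array([1.43374815, 0.12938421, 0.714484  ]), 'rotation': array([-1.62074448, -1.64850478,  0.90793556])}
{'time_s': 0.1, 'joint_positions': array([-1.29258731,  0.33282744, -0.06470977,  1.46087665,  0.02161799,
        1.34989846, -0.08851883]), 'qd': array([ 0.00089187, -0.00235196, -0.00145898, -0.00265481,  0.00057747,
       -0.00119534,  0.00116018]), 'joint_efforts': array([ 3.25216992e-03, -6.24531126e+01,  2.58420833e-02, -3.90726328e+01,
       -6.14264351e-02,  3.65126110e-02,  5.23266363e-05]), 'position': array([0.18508528, 0.59660812, 0.23281258]), 'eef_rot': array([-4.70689934e-01, -3.10600650e+00,  2.05437736e-03]), 'ft_force': array([ 0.86602712,  1.02652134, -0.62889062]), 'moment': array([0.01112222, 0.05005404, 0.01443743]), 'grip_force': 0.0, 'opening': 0.08696190740294428}
```

View pics/top1.png

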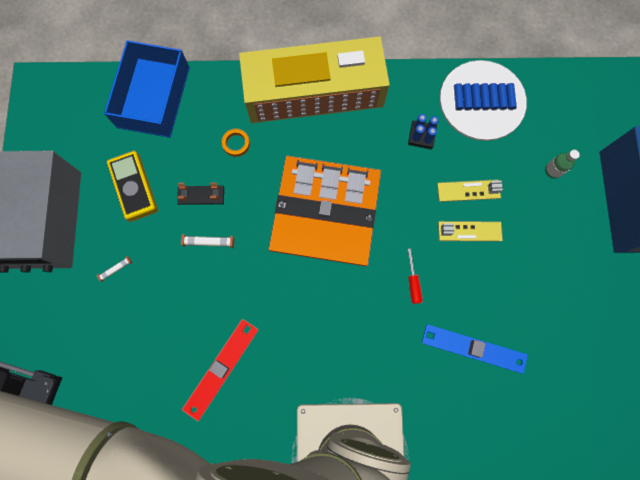

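View pics/scene1.png

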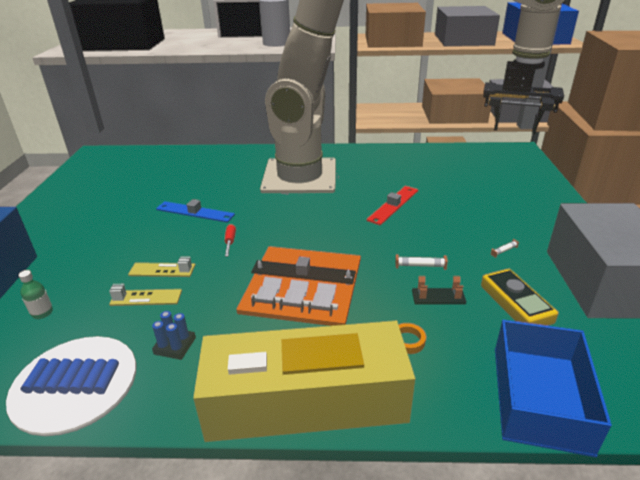

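The top view shows the panel at (325,210), with the black strip on it and its block at (325,208).
- **Strip look-alikes:** the red strip at (220,370) and the blue one at (475,348). The black one on the panel is the one meant.
- **Boards:** there are two, at (470,190) with the sink on the right and at (470,231) with the sink on the left.
- **Fuses:** the large one at (207,241) and a small one at (114,269). The holder is at (201,194).

Next I'll measure these and check them in one crop.

```bash
cat > seg.py <<'E'
from h import *
def blobs(c,lo,hi,amin=60,box=None):
    hsv=cv2.cvtColor(c['pixels'],cv2.COLOR_RGB2HSV); m=cv2.inRange(hsv,np.array(lo),np.array(hi))
    if box: k=np.zeros_like(m); x0,y0,x1,y1=box; k[y0:y1,x0:x1]=255; m&=k
    out=[]
    for q in cv2.findContours(m,cv2.RETR_EXTERNAL,cv2.CHAIN_APPROX_NONE)[0]:
        if cv2.contourArea(q)>amin: out.append((cv2.contourArea(q),q))
    return sorted(out,key=lambda t:-t[0])
def rectw(c,q,z):
    pts=np.array([px2w(c,u,v,z)[:2] for u,v in q[:,0,:].astype(float)]).astype(np.float32)
    (x,y),(w,h),a=cv2.minAreaRect(pts*1000); return np.round([x,y,w,h,a],1), np.round(cv2.boxPoints(((x,y),(w,h),a)),1)
E
python3 - <<'E'
from seg import *
c=load('top')
for nm,lo,hi,z,box in [('panel',(5,150,120),(15,255,255),.015,(250,140,400,280)),('boards',(22,60,120),(35,255,255),.005,(430,170,510,250)),('sinks',(0,0,60),(179,50,200),.033,(430,175,510,245)),('fuse',(0,0,140),(179,60,255),.012,(170,220,245,260)),('holder',(0,0,0),(179,255,70),.01,(170,170,235,215)),('strip',(0,0,0),(179,120,90),.035,(265,185,385,235)),('block',(0,0,90),(179,60,200),.063,(312,195,340,220))]:
    for a,q in blobs(c,lo,hi,15,box)[:4]: print(nm,a,*[x.tolist() for x in rectw(c,q,z)])
w=grab('wrist'); s=manip.observe()
T=R.from_rotvec(s['eef_rot']).as_matrix(); print(T.round(3)); print('wristcam in tool',T.T@(w['xyz']-s['position']),(T.T@rot(w)).round(3),w['vertical_fov'])
im=c['pixels'][140:290,80:520,::-1]; a=cv2.resize(im[:,175:325],None,fx=2.6,fy=2.6,interpolation=3); b=cv2.resize(im[:,85:165],None,fx=2.6,fy=2.6,interpolation=3); d=cv2.resize(im[:,345:435],None,fx=2.2,fy=2.6,interpolation=3)
cv2.imwrite('pics/crop1.png',np.hstack([b,a,d])[:600,:800])
E
```

```text
panel 27.0 [607.4, 35.2, 234.6, 55.3, 80.2] [[560.0999755859375, -75.69999694824219], [614.5999755859375, -85.0999984741211], [654.5999755859375, 146.10000610351562], [600.0999755859375, 155.5]]
panel 20.0 [660.2, -9.0, 122.9, 29.2, 79.4] [[634.5, -66.80000305175781], [663.2000122070312, -72.0999984741211], [685.9000244140625, 48.70000076293945], [657.0999755859375, 54.0]]
boards 1105.0 [506.7, -302.9, 149.8, 44.4, 89.3] [[483.5, -377.5], [527.9000244140625, -378.0], [529.7999877929688, -228.3000030517578], [485.3999938964844, -227.8000030517578]]
boards 899.0 [608.6, -307.8, 45.9, 149.8, 2.5] [[582.5, -234.0], [588.9000244140625, -383.6000061035156], [634.7999877929688, -381.70001220703125], [628.4000244140625, -232.0]]
sinks 121.0 [608.6, -363.1, 30.5, 27.6, 89.3] [[594.7000122070312, -378.20001220703125], [622.2999877929688, -378.6000061035156], [622.5999755859375, -348.1000061035156], [595.0, -347.70001220703125]]
sinks 98.5 [505.6, -242.4, 27.2, 24.1, 89.3] [[493.29998779296875, -255.8000030517578], [517.5, -256.1000061035156], [517.7999877929688, -228.89999389648438], [493.7000
[... 521 characters left out ...]
, -67.5], [553.5999755859375, -74.69999694824219], [593.4000244140625, 156.8000030517578], [551.4000244140625, 164.10000610351562]]
block 127.5 [552.4, 44.9, 25.4, 32.3, 79.8] [[534.2000122070312, 35.20000076293945], [566.0, 29.5], [570.5, 54.599998474121094], [538.7000122070312, 60.20000076293945]]
block 35.0 [579.1, 38.6, 34.8, 7.2, 89.3] [[575.2999877929688, 21.299999237060547], [582.5, 21.200000762939453], [582.9000244140625, 55.900001525878906], [575.7000122070312, 56.0]]
[[-0.955  0.296 -0.   ]
 [ 0.296  0.955 -0.001]
 [-0.    -0.001 -1.   ]]
wristcam in tool [ 0.07583229  0.00113336 -0.15168394] [[ 0.    -0.96  -0.281]
 [ 1.     0.001 -0.001]
 [ 0.001 -0.281  0.96 ]] 63.54206940732432
```

View pics/crop1.png

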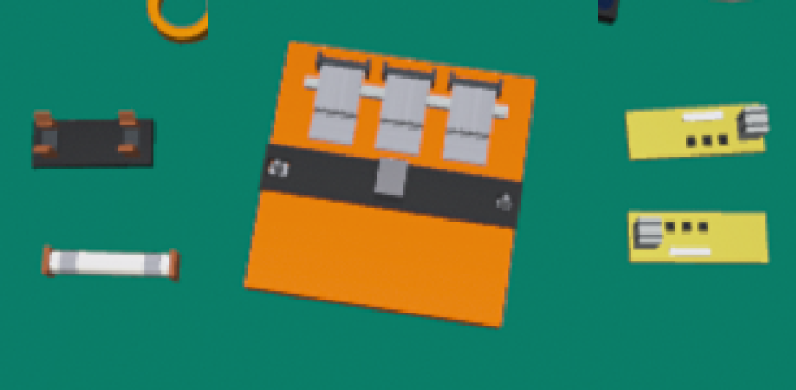

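The crop confirms the black strip with its grey block, the 120 mm fuse with copper end plates, the holder and two boards. Next I'll move over the panel to measure it closely.

Call:
play_rows:
  linear:
    - [0, 0, 0]
    - [0, 0, 0]
    - [-0.95, -1, 0]
    - [-0.95, -1, 0]
    - [-0.95, -1, 0]
    - [-0.95, -1, 0]
    - [-0.95, -1, 0]
    - [-0.95, -1, 0]
  yaw: [-0.55, -0.53, 0, 0, 0, 0, 0, 0]
  claw: [0.4, 0.4, 0.4, 0.4, 0.4, 0.4, 0.4, 0.4]

```text
time_s: 0.82
position: [0.2776, 0.458, 0.2333]
eef_rot: [-0.269, -3.13, 0.0]
ft_force: [0.1, -0.0, 0.4]
opening: 0.0609
grip_force: 0.0
```

Call:
play_rows:
  linear:
    - [-0.95, -1, 0]
    - [-0.95, -1, 0]
    - [-0.95, -1, 0]
    - [-0.95, -1, 0]
    - [-0.95, -1, 0]
    - [-0.95, -1, 0]
    - [-0.95, -1, 0]
    - [-0.95, -1, 0]
  yaw: [0, 0, 0, 0, 0, 0, 0, 0]
  claw: [0.4, 0.4, 0.4, 0.4, 0.4, 0.4, 0.4, 0.4]

```text
time_s: 1.48
position: [0.4, 0.2744, 0.2335]
eef_rot: [-0.269, -3.13, -0.0]
ft_force: [1.4, -0.2, 1.0]
opening: 0.061
grip_force: 0.0
```

Call:
play_rows:
  linear:
    - [-0.95, -1, 0]
    - [-0.95, -1, 0]
    - [-0.95, -1, 0]
    - [-0.95, -1, 0]
    - [-0.95, -1, 0]
    - [-0.95, -1, 0]
    - [-0.95, -1, 0]
    - [-0.95, -1, 0]
  yaw: [0, 0, 0, 0, 0, 0, 0, 0]
  claw: [0.4, 0.4, 0.4, 0.4, 0.4, 0.4, 0.4, 0.4]

```text
time_s: 2.15
position: [0.5225, 0.0909, 0.2335]
eef_rot: [-0.268, -3.13, -0.0]
ft_force: [0.6, -0.1, 0.2]
opening: 0.0609
grip_force: 0.0
```

Call:
play_rows:
  linear:
    - [-0.95, -1, 0]
    - [-0.95, -1, 0]
    - [0, 0, 0]
    - [0, 0, 0]
  yaw: [0, 0, 0, 0]
  claw: [0.4, 0.4, 0.4, 0.4]

```text
time_s: 2.48
position: [0.5529, 0.0448, 0.2331]
eef_rot: [-0.273, -3.129, 0.001]
ft_force: [0.5, 1.2, -0.2]
opening: 0.0608
grip_force: 0.0
```

```bash
cat >> h.py <<'E'
def st():
    s=manip.observe(); T=R.from_rotvec(s['eef_rot']).as_matrix()
    s['th']=np.degrees(np.arctan2(T[1,1],T[0,1])); s['T']=T; return s
def rel(x,y,z,th):
    "yaw shares, then linear shares in the tool frame after turning"
    s=st(); d=(th-s['th']+180)%360-180; t=np.radians(th)
    w=np.array([x,y,z])-s['position']; X=np.array([-np.sin(t),np.cos(t)]);Y=np.array([np.cos(t),np.sin(t)])
    print('yaw %.2f lin %s'%(-np.radians(d)/.12,np.round([w[:2]@X/.02,w[:2]@Y/.02,-w[2]/.02],2)))
def show():
    s=st(); print('t %.1f pos %s th %.2f F %s open %.1f grip %.1f tilt %.2f q7 %.2f'%(s['time_s'],s['position'].round(4),s['th'],s['ft_force'].round(1),s['opening']*1e3,s['grip_force'],np.degrees(np.arccos(-s['T'][2,2])),s['joint_positions'][6]))
E
python3 - <<'E'
from h import *
grab('wrist','w1.png'); show()
E
```

```text
t 2.5 pos [0.5525 0.0464 0.2332] th 80.15 F [ 0.3  0.8 -1.7] open 61.2 grip 0.0 tilt 0.05 q7 1.30
```

View pics/w1.png

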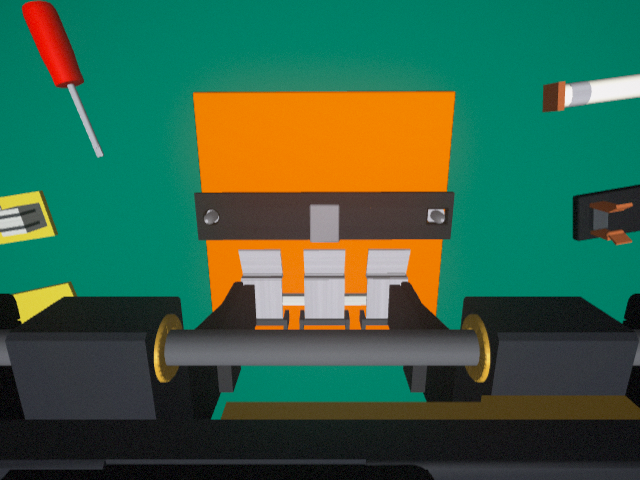

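The view shows the panel with the strip at (324,216), the pins at (211,217) and (437,216), and the block at (324,222). I'll fit these.

```bash
cat >> seg.py <<'E'
def pose(c,lo,hi,z,box,amin=60):
    for a,q in blobs(c,lo,hi,amin,box)[:1]: print(a,*[x.tolist() for x in rectw(c,q,z)])
E
python3 - <<'E'
from seg import *
c=load('wrist')
print('strip');pose(c,(0,0,0),(179,120,75),.035,(180,180,470,250))
print('block');pose(c,(0,0,85),(179,60,200),.063,(300,195,350,250))
print('panel');q=blobs(c,(5,150,120),(18,255,255),60,(170,80,480,195))
pose(c,(5,150,120),(18,255,255),.015,(170,80,480,195))
for b in ((195,205,225,230),(420,205,455,230)):
    print('pin'); pose(c,(0,0,110),(179,60,255),.051,b,8)
for i in range(4):
    s=manip.observe(); print(s['position'],s['time_s'])
E
```

```text
strip
4458.0 [544.1, -17.3, 105.3, 43.4, 80.1] [[513.5999755859375, -65.5], [556.4000244140625, -73.0], [574.5, 30.799999237060547], [531.7999877929688, 38.29999923706055]]
block
1070.0 [554.7, 47.2, 25.7, 32.4, 80.1] [[536.5, 37.29999923706055], [568.5, 31.700000762939453], [572.9000244140625, 57.0], [541.0, 62.599998474121094]]
panel
25248.5 [491.5, 57.9, 235.0, 90.3, 80.4] [[427.3999938964844, -50.400001525878906], [516.4000244140625, -65.5], [555.7000122070312, 166.3000030517578], [466.70001220703125, 181.39999389648438]]
pin
48.0 [537.6, -50.9, 12.9, 5.6, 84.9] [[534.2000122070312, -57.099998474121094], [539.7999877929688, -57.599998474121094], [541.0, -44.70000076293945], [535.4000244140625, -44.20000076293945]]
pin
101.5 [568.1, 144.6, 15.1, 11.7, 80.1] [[561.0, 138.1999969482422], [572.5, 136.1999969482422], [575.0999755859375, 151.10000610351562], [563.5999755859375, 153.10000610351562]]
[0.55248175 0.04635026 0.23315018] 2.5333
[0.55248175 0.04635026 0.23315018] 2.5333
[0.55248175 0.04635026 0.23315018] 2.5333
[0.55248175 0.04635026 0.23315018] 2.5333
```

Call:
play_rows:
  linear:
    - [-0.05, 0, 1]
    - [0, 0, 1]
    - [0, 0, 1]
    - [0, 0, 1]
    - [0, 0, 1]
    - [0, 0, 1]
    - [0, 0, 1]
    - [0, 0, 1]
  yaw: [0, 0, 0, 0, 0, 0, 0, 0]
  claw: [0.4, 0.4, 0.4, 0.4, 0.4, 0.4, 0.4, 0.4]

```text
time_s: 3.2
position: [0.5531, 0.048, 0.0726]
eef_rot: [-0.265, -3.13, -0.002]
ft_force: [0.6, 0.3, 0.3]
opening: 0.0608
grip_force: 0.0
```

Call:
play_rows:
  linear:
    - [0, 0, 0.6]
    - [0, 0, 0.55]
    - [0, 0, 0]
    - [0, 0, 0]
    - [0, 0, 0]
    - [0, 0, 0]
    - [0, 0, 0]
    - [0, 0, 0]
  yaw: [0, 0, 0, 0, 0, 0, 0, 0]
  claw: [0.4, 0.4, 0.4, 0.4, -1, -1, -1, -1]

```text
time_s: 3.87
position: [0.5541, 0.0462, 0.0512]
eef_rot: [0.269, 3.129, 0.001]
ft_force: [-0.2, -0.1, -0.3]
opening: 0.0417
grip_force: 0.0
```

Call:
play_rows:
  linear:
    - [0, 0, 0]
    - [0, 0, 0]
    - [0, 0, 0]
    - [0, 0, 0]
  yaw: [0, 0, 0, 0]
  claw: [-1, -1, -1, -1]

```text
time_s: 4.2
position: [0.5538, 0.0462, 0.0507]
eef_rot: [0.269, 3.13, 0.0]
ft_force: [0.5, -0.4, 1.7]
opening: 0.0258
grip_force: 30.0
```

```bash
python3 - <<'E'
from h import *
show(); grab('wrist','w2.png'); import shutil; shutil.copy('pics/last_wrist.npy','pics/seat_wrist.npy'); show()
E
```

```text
t 4.2 pos [0.5538 0.0462 0.0507] th 80.19 F [ 0.5 -0.4  1.7] open 25.8 grip 30.0 tilt 0.01 q7 1.38
t 4.2 pos [0.5538 0.0462 0.0507] th 80.19 F [-0.6  0.8  2. ] open 26.1 grip 30.0 tilt 0.02 q7 1.38
```

View pics/w2.png

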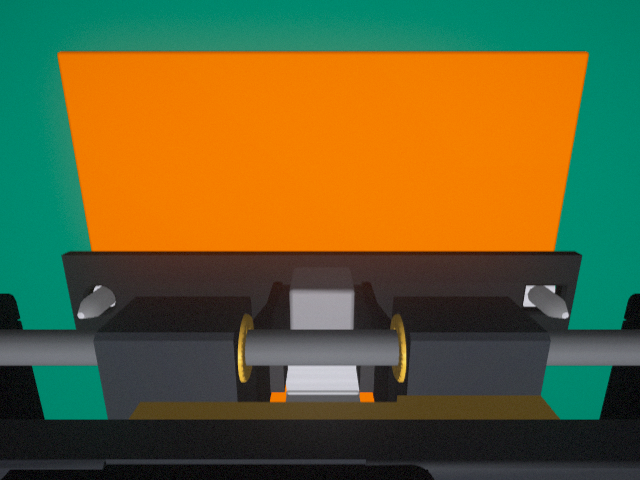

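Call:
play_rows:
  linear:
    - [0, 0, -0.3]
    - [0, 0, -0.5]
    - [0, 0, -0.7]
    - [0, 0, -1]
    - [0, 0, -1]
    - [0, 0, -1]
    - [0, 0, -0.5]
    - [0, 0, 0]
  yaw: [0, 0, 0, 0, 0, 0, 0, 0]
  claw: [-1, -1, -1, -1, -1, -1, -1, -1]

```text
time_s: 4.92
position: [0.5551, 0.0462, 0.1533]
eef_rot: [0.269, 3.126, 0.003]
ft_force: [0.5, -0.5, -1.8]
opening: 0.0255
grip_force: 30.0
```

Call:
play_rows:
  linear:
    - [0.4, 0.4, 0]
    - [0.8, 0.7, 0]
    - [0.8, 0.7, 0]
    - [0.8, 0.7, 0]
    - [0.8, 0.7, 0]
    - [0.8, 0.7, 0]
    - [0.8, 0.7, 0]
    - [0.8, 0.7, 0]
  yaw: [0, 0, 0, 0, 0, 0, 0, 0]
  claw: [-1, -1, -1, -1, -1, -1, -1, -1]

```text
time_s: 5.58
position: [0.4513, 0.172, 0.149]
eef_rot: [-0.267, -3.128, 0.002]
ft_force: [0.1, -0.1, -1.8]
opening: 0.0254
grip_force: 30.0
```

Call:
play_rows:
  linear:
    - [0.8, 0.7, 0]
    - [0.8, 0.7, 0]
    - [0.8, 0.7, 0]
    - [0.8, 0.7, 0]
    - [0.4, 0.6, 0]
    - [0, 0, 0]
    - [0, 0, 0.5]
    - [0, 0, 0.8]
  yaw: [0, 0, 0, 0, 0, 0, 0, 0]
  claw: [-1, -1, -1, -1, -1, -1, -1, -1]

```text
time_s: 6.25
position: [0.3945, 0.2502, 0.1241]
eef_rot: [0.269, 3.129, 0.001]
ft_force: [0.5, -0.4, -1.9]
opening: 0.0256
grip_force: 30.0
```

Call:
play_rows:
  linear:
    - [0, 0, 0.8]
    - [0, 0, 0.8]
    - [0, 0, 0.8]
    - [0, 0, 0.8]
    - [0, 0, 0.8]
    - [0, 0, 0.5]
    - [0, 0, 0]
    - [0, 0, 0]
  yaw: [0, 0, 0, 0, 0, 0, 0, 0]
  claw: [-1, -1, -1, -1, -1, -1, -1, -1]

```text
time_s: 6.92
position: [0.3939, 0.2494, 0.0339]
eef_rot: [-0.27, -3.129, 0.002]
ft_force: [0.5, 0.3, -1.7]
opening: 0.026
grip_force: 30.0
```

```bash
python3 - <<'E'
from h import *
show(); print(st()['position'][2]-.0217)
E
```

```text
t 6.9 pos [0.3939 0.2494 0.0339] th 80.15 F [ 0.5  0.3 -1.7] open 26.0 grip 30.0 tilt 0.10 q7 0.79
0.012210849560062177
```

Call:
play_rows:
  linear:
    - [0, 0, 0.4]
    - [0, 0, 0.2]
    - [0, 0, 0]
    - [0, 0, 0]
    - [0, 0, 0]
    - [0, 0, 0]
    - [0, 0, 0]
    - [0, 0, 0]
  yaw: [0, 0, 0, 0, 0, 0, 0, 0]
  claw: [-1, -1, -1, -1, 0.3, 0.3, 0.3, 0.3]

```text
time_s: 7.58
position: [0.3944, 0.2505, 0.0228]
eef_rot: [0.268, 3.13, 0.001]
ft_force: [0.1, -0.5, -0.1]
opening: 0.0448
grip_force: 0.0
```

Call:
play_rows:
  linear:
    - [0, 0, -0.5]
    - [0, 0, -1]
    - [0, 0, -1]
    - [0, 0, -1]
    - [0, 0, -1]
    - [0, 0, -1]
    - [0, 0, -1]
    - [0, 0, -1]
  yaw: [0, 0, 1, 1, 1, 1, 1, 1]
  claw: [0.3, 0.3, 0.3, 0.3, 0.3, 0.3, 0.3, 0.3]

```text
time_s: 8.25
position: [0.3941, 0.2501, 0.1745]
eef_rot: [1.363, 2.83, 0.001]
ft_force: [0.6, 1.0, -0.4]
opening: 0.0566
grip_force: 0.0
```

Call:
play_rows:
  linear:
    - [0, 0, -1]
    - [0, 0, -1]
    - [0, 0, -0.5]
    - [0, 0, 0]
    - [0, 0, 0]
    - [0, 0, 0]
    - [-1, 0.25, 0]
    - [-1, 0.25, 0]
  yaw: [1, 1, 1, 1, 1, 0.76, 0, 0]
  claw: [0.3, 0.3, 0.3, 0.3, 0.3, 0.3, 0.3, 0.3]

```text
time_s: 8.92
position: [0.4035, 0.2102, 0.2233]
eef_rot: [2.233, 2.21, 0.001]
ft_force: [1.2, -1.3, 0.5]
opening: 0.0566
grip_force: 0.0
```

Call:
play_rows:
  linear:
    - [-1, 0.25, 0]
    - [-1, 0.25, 0]
    - [-1, 0.25, 0]
    - [-1, 0.25, 0]
    - [-1, 0.25, 0]
    - [-1, 0.25, 0]
    - [-1, 0.25, 0]
    - [-1, 0.25, 0]
  yaw: [0, 0, 0, 0, 0, 0, 0, 0]
  claw: [0.3, 0.3, 0.3, 0.3, 0.3, 0.3, 0.3, 0.3]

```text
time_s: 9.58
position: [0.4418, 0.0485, 0.2234]
eef_rot: [-2.235, -2.208, -0.001]
ft_force: [-0.0, -1.5, 0.6]
opening: 0.0568
grip_force: 0.0
```

Call:
play_rows:
  linear:
    - [-1, 0.25, 0]
    - [-1, 0.25, 0]
    - [-1, 0.25, 0]
    - [-1, 0.25, 0]
    - [-1, 0.25, 0]
    - [-1, 0.25, 0]
    - [-1, 0.25, 0]
    - [-1, 0.25, 0]
  yaw: [0, 0, 0, 0, 0, 0, 0, 0]
  claw: [0.3, 0.3, 0.3, 0.3, 0.3, 0.3, 0.3, 0.3]

```text
time_s: 10.25
position: [0.4799, -0.1118, 0.2234]
eef_rot: [-2.234, -2.208, -0.002]
ft_force: [-0.1, -0.4, 0.6]
opening: 0.0567
grip_force: 0.0
```

Call:
play_rows:
  linear:
    - [-1, 0.25, 0]
    - [-1, 0.25, 0]
    - [-1, 0.25, 0]
    - [-1, 0.25, 0]
    - [-1, 0.25, 0]
    - [-1.0, 0.15, 0]
    - [-0.5, 0, 0]
    - [0, 0, 0]
  yaw: [0, 0, 0, 0, 0, 0, 0, 0]
  claw: [0.3, 0.3, 0.3, 0.3, 0.3, 0.3, 0.3, 0.3]

```text
time_s: 10.92
position: [0.5056, -0.2434, 0.223]
eef_rot: [2.238, 2.204, -0.001]
ft_force: [-0.5, 0.3, 0.3]
opening: 0.0566
grip_force: 0.0
```

```bash
python3 - <<'E'
from h import *
show(); grab('wrist','w3.png'); grab('top','top2.png')
E
```

```text
t 10.9 pos [ 0.5056 -0.2434  0.223 ] th -0.87 F [-0.5  0.3  0.3] open 56.6 grip 0.0 tilt 0.05 q7 0.51
```

View pics/w3.png

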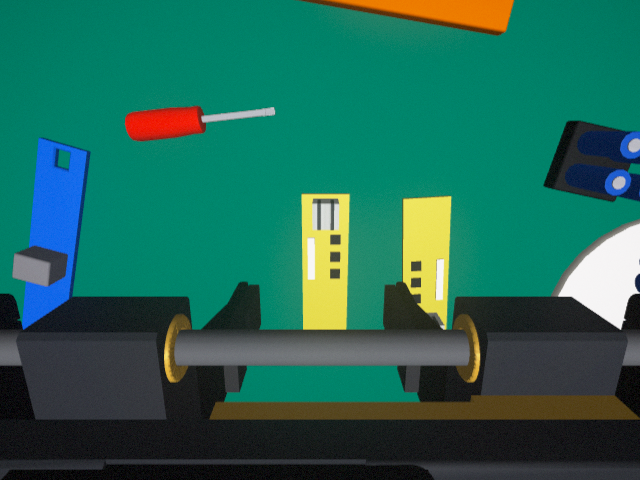

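Board 1 sits at cols 302–350 with its sink at (326,214). Board 2's plain edge is at (427,197).

```bash
python3 - <<'E'
from seg import *
c=load('wrist')
Y=((22,60,110),(35,255,255))
for b in ((290,180,360,328),(395,180,465,295)):
    pose(c,*Y,.005,b)
pose(c,(0,0,60),(179,50,230),.033,(308,190,344,234))
t=load('top')
pose(t,(0,0,0),(179,120,90),.006,(150,220,330,360)); pose(t,(0,0,90),(179,60,200),.034,(180,240,260,310),15)
E
```

```text
5895.0 [509.4, -297.5, 142.4, 45.8, 88.9] [[485.1000061035156, -368.29998779296875], [530.9000244140625, -369.1000061035156], [533.5999755859375, -226.8000030517578], [487.79998779296875, -225.89999389648438]]
4031.0 [610.7, -282.0, 45.6, 103.0, 2.5] [[585.7000122070312, -231.5], [590.0999755859375, -334.3999938964844], [635.7000122070312, -332.3999938964844], [631.2999877929688, -229.60000610351562]]
764.0 [510.3, -240.1, 27.6, 23.6, 89.1] [[498.29998779296875, -253.6999969482422], [521.9000244140625, -254.0], [522.2999877929688, -226.5], [498.70001220703125, -226.10000610351562]]
1563.0 [393.3, 248.1, 235.5, 43.4, 80.2] [[351.8999938964844, 135.6999969482422], [394.6000061035156, 128.3000030517578], [434.79998779296875, 360.3999938964844], [392.0, 367.79998779296875]]
141.0 [394.2, 247.9, 25.2, 34.5, 78.9] [[374.79998779296875, 238.89999389648438], [408.70001220703125, 232.1999969482422], [413.5, 256.8999938964844], [379.70001220703125, 263.6000061035156]]
```

Call:
play_rows:
  linear:
    - [0.09, 0.18, 1]
    - [0, 0, 1]
    - [0, 0, 1]
    - [0, 0, 1]
    - [0, 0, 1]
    - [0, 0, 1]
    - [0, 0, 1]
    - [0, 0, 1]
  yaw: [0, 0, 0, 0, 0, 0, 0, 0]
  claw: [0.3, 0.3, 0.3, 0.3, 0.3, 0.3, 0.3, 0.3]

```text
time_s: 11.68
position: [0.5105, -0.2371, 0.0618]
eef_rot: [-2.231, -2.21, -0.002]
ft_force: [0.4, 0.2, 0.4]
opening: 0.0569
grip_force: 0.0
```

Call:
play_rows:
  linear:
    - [0, 0, 0.9]
    - [0, 0, 0.7]
    - [0, 0, 0.5]
    - [0, 0, 0]
    - [0, 0, 0]
    - [0, 0, 0]
    - [0, 0, 0]
    - [0, 0, 0]
  yaw: [0, 0, 0, 0, 0, 0, 0, 0]
  claw: [0.3, 0.3, 0.3, 0.3, -1, -1, -1, -1]

```text
time_s: 12.35
position: [0.5107, -0.2394, 0.0213]
eef_rot: [2.233, 2.208, 0.001]
ft_force: [0.8, -0.1, 0.5]
opening: 0.0372
grip_force: 0.0
```

Call:
play_rows:
  linear:
    - [0, 0, 0]
    - [0, 0, 0]
    - [0, 0, 0]
    - [0, 0, 0]
    - [0, 0, -0.4]
    - [0, 0, -0.8]
    - [0, 0, -1]
    - [0, 0, -1]
  yaw: [0, 0, 0, 0, 0, 0, 0, 0]
  claw: [-1, -1, -1, -1, -1, -1, -1, -1]

```text
time_s: 13.02
position: [0.5096, -0.2393, 0.0853]
eef_rot: [-2.234, -2.208, 0.001]
ft_force: [1.1, -0.3, -1.1]
opening: 0.0238
grip_force: 29.9
```

Call:
play_rows:
  linear:
    - [0, 0, -1]
    - [0, 0, -1]
    - [0, 0, -0.5]
    - [0, 0, 0]
    - [0, 0, 0]
    - [0, 0, 0]
    - [0, 0, 0]
    - [0, 0, 0]
  yaw: [0, 0, -1, -1, -1, -1, -1, -1]
  claw: [-1, -1, -1, -1, -1, -1, -1, -1]

```text
time_s: 13.68
position: [0.5099, -0.2393, 0.1348]
eef_rot: [-1.305, -2.858, 0.0]
ft_force: [0.4, 1.0, -0.5]
opening: 0.0241
grip_force: 29.9
```

Call:
play_rows:
  linear:
    - [0, 0, 0]
    - [0, 0, 0]
    - [0, 0, 0]
    - [0, 0, 0]
    - [0, 0, 0]
    - [0, 0, 0]
    - [0, 0, 0]
  yaw: [-1, -1, -1, -1, -1, -0.79, 0]
  claw: [-1, -1, -1, -1, -1, -1, -1]

```text
time_s: 14.27
position: [0.5099, -0.2395, 0.1348]
eef_rot: [-0.257, -3.131, 0.0]
ft_force: [0.3, -0.2, -0.8]
opening: 0.0239
grip_force: 29.9
```

```bash
python3 - <<'E'
from h import *
show(); rel(.4201,.0064,.13,80.19); grab('top','top3.png')
E
```

```text
t 14.3 pos [ 0.5099 -0.2395  0.1348] th 80.63 F [ 0.3 -0.2 -0.8] open 23.9 grip 29.9 tilt 0.00 q7 1.90
yaw 0.06 lin [ 6.52 11.35  0.24]
```

Call:
play_rows:
  linear:
    - [0.4, 0.6, 0]
    - [0.6, 0.95, 0]
    - [0.6, 1, 0]
    - [0.6, 1, 0]
    - [0.6, 1, 0]
    - [0.6, 1, 0]
    - [0.6, 1, 0]
    - [0.6, 1, 0]
  yaw: [0.06, 0, 0, 0, 0, 0, 0, 0]
  claw: [-1, -1, -1, -1, -1, -1, -1, -1]

```text
time_s: 14.98
position: [0.4451, -0.0738, 0.1347]
eef_rot: [0.281, 3.129, 0.0]
ft_force: [0.9, -0.2, -1.5]
opening: 0.024
grip_force: 29.9
```

Call:
play_rows:
  linear:
    - [0.6, 1, 0]
    - [0.6, 1, 0]
    - [0.6, 1, 0]
    - [0.12, 0.8, 0]
    - [0, 0, 0]
    - [0, 0, 1]
    - [0, 0, 1]
    - [0, 0, 1]
  yaw: [0, 0, 0, 0, 0, 0, 0, 0]
  claw: [-1, -1, -1, -1, -1, -1, -1, -1]

```text
time_s: 15.65
position: [0.4214, 0.0065, 0.0742]
eef_rot: [0.28, 3.128, 0.001]
ft_force: [0.4, 0.3, -0.6]
opening: 0.0236
grip_force: 29.9
```

Call:
play_rows:
  linear:
    - [0, 0, 1]
    - [0, 0, 0.5]
    - [0, 0, 0]
    - [0, 0, 0]
  yaw: [0, 0, 0, 0]
  claw: [-1, -1, -1, -1]

```text
time_s: 15.98
position: [0.4209, 0.0063, 0.0446]
eef_rot: [-0.278, -3.128, 0.001]
ft_force: [0.3, -1.3, -1.1]
opening: 0.0236
grip_force: 29.9
```

```bash
python3 - <<'E'
from h import *
show(); rel(.4201,.0064,.0365,80.19); grab('scene','s2.png'); grab('wrist')
c=load('scene')
im=c['pixels'][:,:,::-1]
def P(x,y,z):
    o=np.array([.5538+.03*.9854,.0462-.03*.1704]); q=o+x*np.array([.9854,-.1704])+y*np.array([.1704,.9854]); return w2px(c,[q[0],q[1],z])
print([P(a,b,.015).round() for a,b in ((.055,-.062),(-.14,-.062),(.055,0),(-.14,-.118))])
cv2.imwrite('pics/s2c.png',np.vstack([cv2.resize(im[220:340,220:390],(680,480),interpolation=3)]))
E
```

```text
t 16.0 pos [0.4209 0.0063 0.0446] th 79.83 F [ 0.3 -1.3 -1.1] open 23.6 grip 29.9 tilt 0.06 q7 1.31
yaw -0.05 lin [ 0.04 -0.    0.4 ]
[array([267., 298.]), array([289., 248.]), array([294., 301.]), array([268., 246.])]
```

View pics/s2c.png

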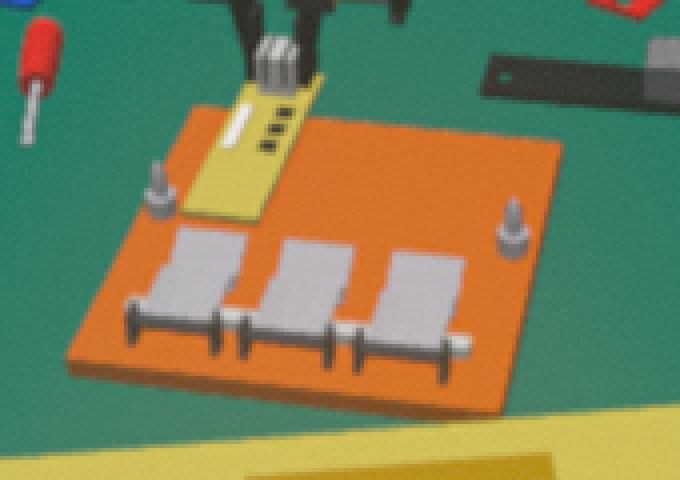

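The board lines up with clip 0's lane: its front edge is at (222,217) in the crop and the lip at (213,232). Now I'll lower it and slide it in.

Call:
play_rows:
  linear:
    - [0, 0, 0.2]
    - [0, 0, 0.2]
    - [0, 0, 0]
    - [-0.4, 0, 0]
    - [-0.4, 0, 0]
    - [-0.4, 0, 0]
    - [-0.4, 0, 0]
    - [0, 0, 0]
  yaw: [-0.03, 0, 0, 0, 0, 0, 0, 0]
  claw: [-1, -1, -1, -1, -1, -1, -1, -1]

```text
time_s: 16.75
position: [0.4546, 0.0011, 0.0368]
eef_rot: [0.269, 3.129, -0.0]
ft_force: [0.0, -0.6, -0.2]
opening: 0.0241
grip_force: 29.9
```

Call:
play_rows:
  linear:
    - [-0.3, 0, 0]
    - [-0.3, 0, 0]
    - [-0.3, 0, 0]
    - [-0.3, 0, 0]
    - [-0.3, 0, 0]
    - [0, 0, 0]
  yaw: [0, 0, 0, 0, 0, 0]
  claw: [-1, -1, -1, -1, -1, -1]

```text
time_s: 17.25
position: [0.4825, -0.0038, 0.0362]
eef_rot: [-0.269, -3.129, 0.0]
ft_force: [1.0, 0.2, -2.4]
opening: 0.0236
grip_force: 29.9
```

```bash
cat >> h.py <<'E'
def pan():
    s=st(); p=s['position'][:2]-[.5538,.0462]
    print('panel xy of tcp (mm)',(1e3*np.array([p@[.9854,-.1704]-.03,p@[.1704,.9854]])).round(1)); show()
E
python3 - <<'E'
from h import *
pan()
E
```

```text
panel xy of tcp (mm) [-91.7 -61.4]
t 17.2 pos [ 0.4825 -0.0038  0.0362] th 80.19 F [ 1.   0.2 -2.4] open 23.6 grip 29.9 tilt 0.05 q7 1.41
```

Call:
play_rows:
  linear:
    - [-0.15, 0, 0]
    - [-0.15, 0, 0]
    - [-0.15, 0, 0]
    - [-0.1, 0, 0]
  yaw: [0, 0, 0, 0]
  claw: [-1, -1, -1, -1]

```text
time_s: 17.58
position: [0.4918, -0.0055, 0.036]
eef_rot: [-0.268, -3.127, 0.0]
ft_force: [-12.6, 1.7, 1.1]
opening: 0.024
grip_force: 29.9
```

Call:
play_rows:
  linear:
    - [-0.1, 0, 0]
    - [-0.1, 0, 0]
    - [-0.1, 0, 0]
    - [0, 0, 0]
  yaw: [0, 0, 0, 0]
  claw: [-1, -1, -1, -1]

```text
time_s: 17.92
position: [0.4931, -0.0058, 0.0353]
eef_rot: [-0.268, -3.117, -0.001]
ft_force: [-30.0, 5.2, 20.6]
opening: 0.024
grip_force: 30.0
```

```bash
python3 - <<'E'
from h import *
pan(); c=grab('scene'); pan()
im=c['pixels'][:,:,::-1]
cv2.imwrite('pics/s3c.png',cv2.resize(im[220:340,220:390],(680,480),interpolation=3))
E
```

```text
panel xy of tcp (mm) [-80.9 -61.6]
t 17.9 pos [ 0.4931 -0.0058  0.0353] th 80.18 F [-30.    5.2  20.6] open 24.0 grip 30.0 tilt 0.76 q7 1.42
panel xy of tcp (mm) [-81.  -61.6]
t 18.0 pos [ 0.4931 -0.0058  0.0353] th 80.18 F [-29.6   4.7  19.5] open 23.8 grip 30.0 tilt 0.74 q7 1.42
```

View pics/s3c.png

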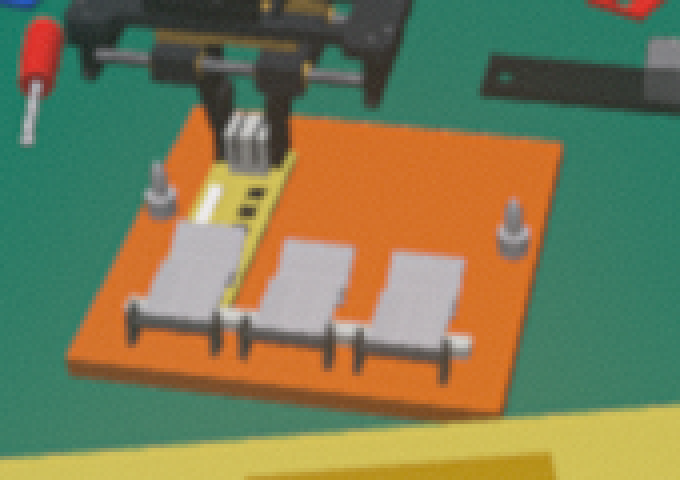

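There is 30 N against the stop, and the board sits under the clip and fully home. I'll relieve the push, let go, and go to board 2.

Call:
play_rows:
  linear:
    - [0.15, 0, 0]
    - [0.1, 0, -0.03]
    - [0, 0, 0]
    - [0, 0, 0]
    - [0, 0, 0]
    - [0, 0, 0]
    - [0, 0, 0]
    - [0, 0, -0.6]
  yaw: [0, 0, 0, 0, 0, 0, 0, 0]
  claw: [-1, -1, -1, 0.2, 0.2, 0.2, 0.2, 0.2]

```text
time_s: 18.63
position: [0.4934, -0.0057, 0.048]
eef_rot: [-0.268, -3.128, 0.001]
ft_force: [-0.8, -0.5, -0.3]
opening: 0.0481
grip_force: 0.0
```

Call:
play_rows:
  linear:
    - [0, 0, -1]
    - [0, 0, -1]
    - [0, 0, -1]
    - [0, 0, -1]
    - [0, 0, -1]
    - [0, 0, -1]
    - [0, 0, -1]
    - [0, 0, -1]
  yaw: [0, 0, 0, 1, 1, 1, 1, 1]
  claw: [0.2, 0.2, 0.2, 0.2, 0.2, 0.2, 0.2, 0.2]

```text
time_s: 19.3
position: [0.4943, -0.0057, 0.2105]
eef_rot: [1.19, 2.906, 0.001]
ft_force: [0.0, 0.2, 0.5]
opening: 0.0523
grip_force: 0.0
```

Call:
play_rows:
  linear:
    - [0, 0, -1]
    - [0, 0, 0]
    - [0, 0, 0]
    - [0, 0, 0]
    - [0, 0, 0]
    - [0, 0, 0]
    - [0, 0, 0]
    - [-1, 0.3, 0]
  yaw: [1, 1, 1, 1, 1, 1, 0.3, 0]
  claw: [0.2, 0.2, 0.2, 0.2, 0.2, 0.2, 0.2, 0.2]

```text
time_s: 19.97
position: [0.5009, -0.0221, 0.2294]
eef_rot: [-2.17, -2.271, -0.003]
ft_force: [0.6, 1.0, -1.0]
opening: 0.0524
grip_force: 0.0
```

Call:
play_rows:
  linear:
    - [-1, 0.3, 0]
    - [-1, 0.3, 0]
    - [-1, 0.3, 0]
    - [-1, 0.3, 0]
    - [-1, 0.3, 0]
    - [-1, 0.3, 0]
    - [-1, 0.3, 0]
    - [-1, 0.3, 0]
  yaw: [0, 0, 0, 0, 0, 0, 0, 0]
  claw: [0.2, 0.2, 0.2, 0.2, 0.2, 0.2, 0.2, 0.2]

```text
time_s: 20.63
position: [0.5565, -0.1842, 0.2294]
eef_rot: [2.171, 2.269, 0.001]
ft_force: [0.1, -0.0, -0.4]
opening: 0.0525
grip_force: 0.0
```

Call:
play_rows:
  linear:
    - [-1, 0.3, 0]
    - [-1, 0.3, 0]
    - [-1, 0.3, 0]
    - [-1, 0.3, 0]
    - [-1, 0.3, 0]
    - [-1, 0.3, 0]
    - [-1, 0.3, 0]
    - [-1, 0.3, 0]
  yaw: [0, 0, 0, 0, 0, 0, 0, 0]
  claw: [0.2, 0.2, 0.2, 0.2, 0.2, 0.2, 0.2, 0.2]

```text
time_s: 21.3
position: [0.6114, -0.3419, 0.2292]
eef_rot: [2.171, 2.27, 0.0]
ft_force: [0.3, 1.0, 0.8]
opening: 0.052
grip_force: 0.0
```

Call:
play_rows:
  linear:
    - [-0.7, 0.1, 0]
    - [-0.3, 0, 0]
    - [0, 0, 0]
  yaw: [0, 0, 0]
  claw: [0.2, 0.2, 0.2]

```text
time_s: 21.55
position: [0.613, -0.3625, 0.2288]
eef_rot: [2.175, 2.267, -0.002]
ft_force: [0.3, 0.6, -0.4]
opening: 0.052
grip_force: 0.0
```

```bash
python3 - <<'E'
from seg import *
show(); c=grab('wrist','w4.png'); t=grab('top','top4.png')
Y=((22,60,110),(35,255,255))
pose(c,*Y,.005,(270,40,380,225)); pose(c,(0,0,60),(179,50,230),.033,(306,190,344,240))
pose(t,*Y,.005,(420,150,520,220)); pose(t,*Y,.02,(270,140,400,280))
pose(t,(0,0,0),(179,120,90),.006,(150,220,330,360))
E
```

```text
t 21.6 pos [ 0.613  -0.3625  0.2288] th 2.39 F [ 0.3  0.6 -0.4] open 52.0 grip 0.0 tilt 0.06 q7 0.70
6964.5 [611.3, -303.8, 45.8, 145.6, 2.4] [[585.2999877929688, -232.10000610351562], [591.5, -377.5], [637.2999877929688, -375.6000061035156], [631.0999755859375, -230.10000610351562]]
713.5 [613.5, -362.8, 23.2, 27.2, 2.4] [[601.2999877929688, -349.70001220703125], [602.5, -376.8999938964844], [625.5999755859375, -375.8999938964844], [624.5, -348.70001220703125]]
877.5 [608.4, -302.2, 45.9, 138.6, 2.5] [[582.4000244140625, -234.0], [588.4000244140625, -372.5], [634.2999877929688, -370.5], [628.2999877929688, -232.0]]
758.0 [551.4, -18.5, 45.6, 148.0, 79.8] [[474.5, -27.799999237060547], [620.2000122070312, -54.0], [628.2000122070312, -9.199999809265137], [482.6000061035156, 17.100000381469727]]
1565.0 [393.3, 248.1, 235.5, 43.7, 80.3] [[351.8999938964844, 135.6999969482422], [395.0, 128.39999389648438], [434.6000061035156, 360.5], [391.6000061035156, 367.79998779296875]]
```

View pics/w4.png

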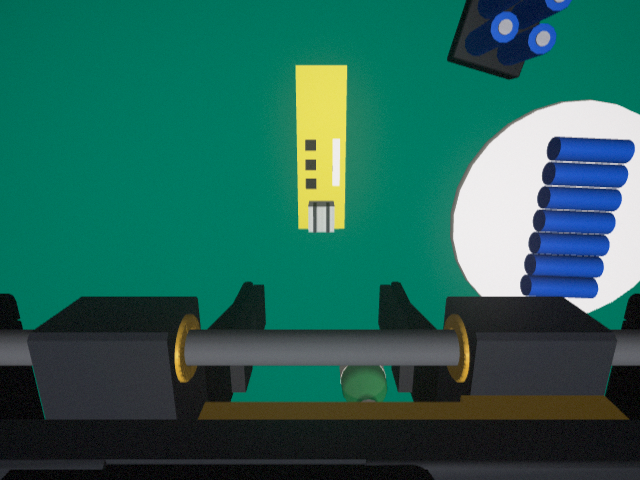

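The view confirms board 2: plain edge at (321,66), sink at (321,216). I'll grip it, lift it, and turn it.

Call:
play_rows:
  linear:
    - [-0.07, 0, 1]
    - [0, 0, 1]
    - [0, 0, 1]
    - [0, 0, 1]
    - [0, 0, 1]
    - [0, 0, 1]
    - [0, 0, 1]
    - [0, 0, 1]
  yaw: [0, 0, 0, 0, 0, 0, 0, 0]
  claw: [0.2, 0.2, 0.2, 0.2, 0.2, 0.2, 0.2, 0.2]

```text
time_s: 22.32
position: [0.6143, -0.3604, 0.0687]
eef_rot: [2.17, 2.271, 0.002]
ft_force: [0.7, 0.0, -0.9]
opening: 0.0522
grip_force: 0.0
```

Call:
play_rows:
  linear:
    - [0, 0, 1]
    - [0, 0, 0.8]
    - [0, 0, 0.55]
    - [0, 0, 0]
    - [0, 0, 0]
    - [0, 0, 0]
    - [0, 0, 0]
    - [0, 0, 0]
  yaw: [0, 0, 0, 0, 0, 0, 0, 0]
  claw: [0.2, 0.2, 0.2, 0.2, -1, -1, -1, -1]

```text
time_s: 22.98
position: [0.6142, -0.3625, 0.0234]
eef_rot: [2.171, 2.268, 0.001]
ft_force: [-0.1, 0.4, 0.4]
opening: 0.0333
grip_force: 0.0
```

Call:
play_rows:
  linear:
    - [0, 0, 0]
    - [0, 0, 0]
    - [0, 0, 0]
    - [0, 0, -0.4]
    - [0, 0, -0.8]
    - [0, 0, -1]
    - [0, 0, -1]
    - [0, 0, -1]
  yaw: [0, 0, 0, 0, 0, 0, 0, 0]
  claw: [-1, -1, -1, -1, -1, -1, -1, -1]

```text
time_s: 23.65
position: [0.6136, -0.3624, 0.1083]
eef_rot: [2.172, 2.269, 0.0]
ft_force: [-0.2, 0.1, -1.2]
opening: 0.0238
grip_force: 29.9
```

Call:
play_rows:
  linear:
    - [0, 0, -1]
    - [0, 0, -0.8]
    - [0, 0, 0]
    - [0, 0, 0]
    - [0, 0, 0]
    - [0, 0, 0]
    - [0, 0, 0]
    - [0, 0, 0]
  yaw: [0, 0.5, 1, 1, 1, 1, 1, 1]
  claw: [-1, -1, -1, -1, -1, -1, -1, -1]

```text
time_s: 24.32
position: [0.6138, -0.3622, 0.1435]
eef_rot: [2.875, 1.264, 0.001]
ft_force: [-0.1, 0.3, -1.7]
opening: 0.0239
grip_force: 29.9
```

Call:
play_rows:
  linear:
    - [0, 0, 0]
    - [0, 0, 0]
    - [0, 0, 0]
    - [0, 0, 0]
    - [0, 0, 0]
    - [0, 0, 0]
    - [0, 0, 0]
    - [0, 0, 0]
  yaw: [1, 1, 1, 1, 1, 1, 1, 0.8]
  claw: [-1, -1, -1, -1, -1, -1, -1, -1]

```text
time_s: 24.98
position: [0.6139, -0.362, 0.1434]
eef_rot: [-3.137, 0.169, -0.001]
ft_force: [1.4, -0.0, -1.4]
opening: 0.0237
grip_force: 29.9
```

Call:
play_rows:
  linear:
    - [0, 0, 0]
    - [0, 0, 0]
  yaw: [0.57, 0]
  claw: [-1, -1]

```text
time_s: 25.15
position: [0.6139, -0.362, 0.1432]
eef_rot: [-3.13, 0.271, -0.001]
ft_force: [0.6, -0.2, -1.2]
opening: 0.0236
grip_force: 29.9
```

```bash
python3 - <<'E'
from h import *
show(); rel(.4412,.1286,.13,-99.81)
E
```

```text
t 25.1 pos [ 0.6139 -0.362   0.1432] th -99.90 F [ 0.6 -0.2 -1.2] open 23.6 grip 29.9 tilt 0.03 q7 -0.91
yaw -0.01 lin [-12.69 -22.7    0.66]
```

Call:
play_rows:
  linear:
    - [-0.4, -0.7, 0]
    - [-0.55, -1, 0]
    - [-0.55, -1, 0]
    - [-0.55, -1, 0]
    - [-0.55, -1, 0]
    - [-0.55, -1, 0]
    - [-0.55, -1, 0]
    - [-0.55, -1, 0]
  yaw: [0, 0, 0, 0, 0, 0, 0, 0]
  claw: [-1, -1, -1, -1, -1, -1, -1, -1]

```text
time_s: 25.82
position: [0.5556, -0.195, 0.1428]
eef_rot: [-3.13, 0.262, -0.001]
ft_force: [-0.1, -0.5, -1.2]
opening: 0.024
grip_force: 29.9
```

Call:
play_rows:
  linear:
    - [-0.55, -1, 0]
    - [-0.55, -1, 0]
    - [-0.55, -1, 0]
    - [-0.55, -1, 0]
    - [-0.55, -1, 0]
    - [-0.55, -1, 0]
    - [-0.55, -1, 0]
    - [-0.55, -1, 0]
  yaw: [0, 0, 0, 0, 0, 0, 0, 0]
  claw: [-1, -1, -1, -1, -1, -1, -1, -1]

```text
time_s: 26.48
position: [0.4959, -0.0225, 0.1426]
eef_rot: [-3.129, 0.262, -0.0]
ft_force: [-0.4, -0.1, -0.4]
opening: 0.0238
grip_force: 29.9
```

Call:
play_rows:
  linear:
    - [-0.55, -1, 0]
    - [-0.55, -1, 0]
    - [-0.55, -1, 0]
    - [-0.55, -1, 0]
    - [-0.55, -1, 0]
    - [-0.55, -1, 0]
    - [-0.7, -1, 0]
    - [0, 0, 0]
  yaw: [0, 0, 0, 0, 0, 0, 0, 0]
  claw: [-1, -1, -1, -1, -1, -1, -1, -1]

```text
time_s: 27.15
position: [0.4395, 0.1322, 0.1426]
eef_rot: [-3.128, 0.255, 0.002]
ft_force: [0.1, 0.0, -0.6]
opening: 0.0235
grip_force: 29.9
```

Call:
play_rows:
  linear:
    - [0, 0, 1]
    - [0, 0, 1]
    - [0, 0, 1]
    - [0, 0, 1]
    - [0, 0, 0.8]
    - [0, 0, 0.1]
    - [0, 0, 0]
    - [0, 0, 0]
  yaw: [0, 0, 0, 0, 0, 0, 0, 0]
  claw: [-1, -1, -1, -1, -1, -1, -1, -1]

```text
time_s: 27.82
position: [0.4418, 0.1279, 0.0452]
eef_rot: [-3.129, 0.266, -0.001]
ft_force: [-0.4, -0.2, -1.0]
opening: 0.0239
grip_force: 29.9
```

```bash
python3 - <<'E'
from h import *
pan(); rel(.4412,.1286,.0378,-99.81); c=grab('scene','s4.png')
im=c['pixels'][:,:,::-1]
cv2.imwrite('pics/s4c.png',cv2.resize(im[220:340,220:390],(680,480),interpolation=3))
E
```

```text
panel xy of tcp (mm) [-154.3   61.4]
t 27.8 pos [0.4418 0.1279 0.0452] th -99.72 F [-0.4 -0.2 -1. ] open 23.9 grip 29.9 tilt 0.07 q7 -1.78
yaw 0.01 lin [-0.03 -0.03  0.37]
```

View pics/s4c.png

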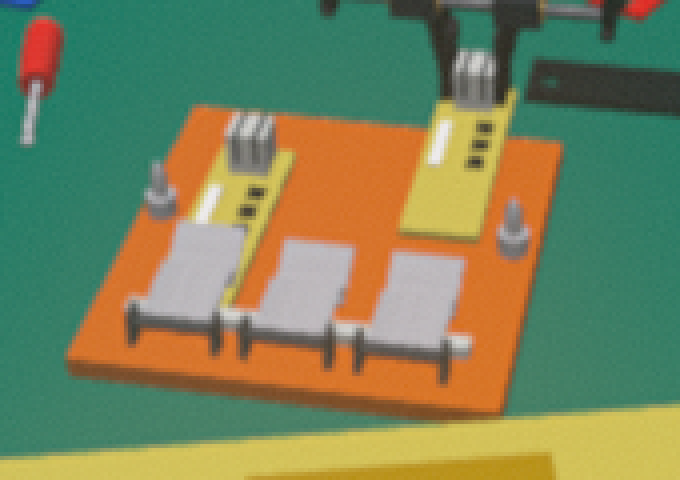

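Board 2 is lined up with clip 2: front edge at (440,235), lip at (432,255). The strip has been knocked a few cm, so I'll find it again afterwards. Now I'll insert board 2.

Call:
play_rows:
  linear:
    - [0, 0, 0.2]
    - [0, 0, 0.18]
    - [0, 0, 0]
    - [0.4, 0, 0]
    - [0.4, 0, 0]
    - [0.4, 0, 0]
    - [0.4, 0, 0]
    - [0, 0, 0]
  yaw: [0.01, 0, 0, 0, 0, 0, 0, 0]
  claw: [-1, -1, -1, -1, -1, -1, -1, -1]

```text
time_s: 28.53
position: [0.4736, 0.1232, 0.0372]
eef_rot: [-3.129, 0.268, -0.0]
ft_force: [-1.2, 4.5, 6.9]
opening: 0.0241
grip_force: 30.0
```

Call:
play_rows:
  linear:
    - [0.3, 0, 0]
    - [0.3, 0, 0]
    - [0.3, 0, 0]
    - [0.3, 0, 0]
    - [0.3, 0, 0]
    - [0, 0, 0]
  yaw: [0, 0, 0, 0, 0, 0]
  claw: [-1, -1, -1, -1, -1, -1]

```text
time_s: 29.03
position: [0.5009, 0.1185, 0.0366]
eef_rot: [-3.129, 0.266, 0.007]
ft_force: [-11.1, 3.1, 12.6]
opening: 0.0237
grip_force: 30.0
```

Call:
play_rows:
  linear:
    - [0.15, 0, 0]
    - [0.15, 0, 0]
    - [0.15, 0, 0]
    - [0.1, 0, 0]
    - [0, 0, 0]
  yaw: [0, 0, 0, 0, 0]
  claw: [-1, -1, -1, -1, -1]

```text
time_s: 29.45
position: [0.5116, 0.1167, 0.0366]
eef_rot: [-3.129, 0.266, 0.006]
ft_force: [-8.7, 3.1, 9.9]
opening: 0.0237
grip_force: 30.0
```

```bash
python3 - <<'E'
from h import *
pan()
E
```

```text
panel xy of tcp (mm) [-83.6  62.3]
t 29.4 pos [0.5116 0.1167 0.0366] th -99.74 F [-8.7  3.1  9.9] open 23.7 grip 30.0 tilt 0.24 q7 -1.63
```

Call:
play_rows:
  linear:
    - [0.1, 0, -0.02]
    - [0.1, 0, -0.01]
    - [0.1, 0, 0]
    - [0.05, 0, 0]
    - [0, 0, 0]
  yaw: [0, 0, 0, 0, 0]
  claw: [-1, -1, -1, -1, -1]

```text
time_s: 29.87
position: [0.5199, 0.1144, 0.0369]
eef_rot: [3.13, -0.268, -0.0]
ft_force: [-1.0, 1.0, -3.9]
opening: 0.0238
grip_force: 30.0
```

Call:
play_rows:
  linear:
    - [0.1, 0, 0]
    - [0.1, 0, 0]
    - [0.05, 0, 0]
    - [0, 0, 0]
  yaw: [0, 0, 0, 0]
  claw: [-1, -1, -1, -1]

```text
time_s: 30.2
position: [0.5202, 0.1143, 0.0365]
eef_rot: [-3.129, 0.268, 0.017]
ft_force: [-26.2, 3.1, 20.9]
opening: 0.0239
grip_force: 30.0
```

```bash
python3 - <<'E'
from h import *
pan()
E
```

```text
panel xy of tcp (mm) [-74.7  61.4]
t 30.2 pos [0.5202 0.1143 0.0365] th -99.77 F [-26.2   3.1  20.9] open 23.9 grip 30.0 tilt 0.64 q7 -1.62
```

Call:
play_rows:
  linear:
    - [-0.12, 0, -0.02]
    - [-0.1, 0, -0.02]
    - [0, 0, 0]
    - [0, 0, 0]
    - [0, 0, 0]
    - [0, 0, 0]
    - [0, 0, 0]
    - [0, 0, -0.6]
  yaw: [0, 0, 0, 0, 0, 0, 0, 0]
  claw: [-1, -1, -1, 0.2, 0.2, 0.2, 0.2, 0.2]

```text
time_s: 30.87
position: [0.5197, 0.114, 0.049]
eef_rot: [3.129, -0.269, -0.003]
ft_force: [0.1, -0.0, -0.8]
opening: 0.0476
grip_force: 0.0
```

Call:
play_rows:
  linear:
    - [0, 0, -1]
    - [0, 0, -1]
    - [0, 0, -1]
    - [0, 0, -1]
    - [0, 0, -1]
    - [0, 0, -1]
    - [0, 0, -1]
    - [0, 0, -1]
  yaw: [0, 0, 0, -1, -1, -1, -1, -1]
  claw: [0.2, 0.2, 0.2, 0.2, 0.2, 0.2, 0.2, 0.2]

```text
time_s: 31.53
position: [0.5207, 0.1137, 0.2119]
eef_rot: [-3.068, -0.676, -0.002]
ft_force: [1.2, 0.1, -0.9]
opening: 0.0519
grip_force: 0.0
```

Call:
play_rows:
  linear:
    - [0, 0, -1]
    - [0, 0, 0]
    - [0, 0, 0]
    - [0, 0, 0]
    - [0, 0, 0]
    - [0, 0, 0]
    - [0, 0, 0]
    - [0, 0, 0]
  yaw: [-1, -1, -1, -1, -1, -1, -1, -1]
  claw: [0.2, 0.2, 0.2, 0.2, 0.2, 0.2, 0.2, 0.2]

```text
time_s: 32.2
position: [0.5208, 0.1137, 0.2309]
eef_rot: [2.409, 2.016, 0.001]
ft_force: [-0.4, 0.6, -0.6]
opening: 0.0521
grip_force: 0.0
```

Call:
play_rows:
  linear:
    - [0, 0, 0]
    - [0, 0, 0]
    - [0, 0, 0]
    - [0, 0, 0]
    - [0, 0, 0]
    - [0, 0, 0]
    - [0, 0, 0]
    - [0, 0, 0]
  yaw: [-1, -1, -1, -1, -1, -1, -1, -1]
  claw: [0.2, 0.2, 0.2, 0.2, 0.2, 0.2, 0.2, 0.2]

```text
time_s: 32.87
position: [0.5207, 0.1137, 0.2309]
eef_rot: [1.206, 2.9, 0.001]
ft_force: [0.3, 0.2, 0.6]
opening: 0.0523
grip_force: 0.0
```

Call:
play_rows:
  linear:
    - [0, 0, 0]
    - [0, 0, 0]
    - [0, 0, 0]
    - [0, 0, 0]
    - [0, 0, 0]
    - [0, 0, 0]
  yaw: [-1, -1, -1, -1, -1, -0.18]
  claw: [0.2, 0.2, 0.2, 0.2, 0.2, 0.2]

```text
time_s: 33.37
position: [0.5207, 0.1137, 0.2308]
eef_rot: [0.261, 3.13, 0.0]
ft_force: [-0.6, 0.6, -0.3]
opening: 0.0519
grip_force: 0.0
```

```bash
python3 - <<'E'
from seg import *
show(); c=grab('wrist','w5.png'); t=grab('top','top5.png')
pose(t,(0,0,0),(179,120,90),.006,(150,220,330,360)); pose(t,(0,0,0),(179,120,90),.006,(150,220,290,360))
pose(t,(0,0,90),(179,60,200),.034,(180,260,260,320),15)
E
```

```text
t 33.4 pos [0.5207 0.1137 0.2308] th 80.47 F [-0.6  0.6 -0.3] open 51.9 grip 0.0 tilt 0.05 q7 1.20
1527.5 [402.5, 273.9, 239.7, 53.7, 79.5] [[354.29998779296875, 160.89999389648438], [407.0, 151.10000610351562], [450.79998779296875, 386.79998779296875], [398.1000061035156, 396.6000061035156]]
1527.5 [402.5, 273.9, 239.7, 53.7, 79.5] [[354.29998779296875, 160.89999389648438], [407.0, 151.10000610351562], [450.79998779296875, 386.79998779296875], [398.1000061035156, 396.6000061035156]]
139.0 [399.8, 276.6, 24.9, 34.3, 80.2] [[380.70001220703125, 267.29998779296875], [414.5, 261.3999938964844], [418.79998779296875, 285.8999938964844], [385.0, 291.79998779296875]]
```

View pics/top5.png

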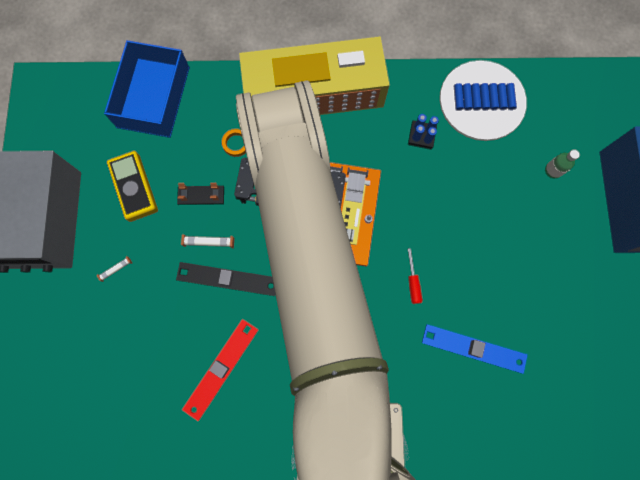

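The strip is now at (226,278) and still clear of the fuse at (207,241). I'll go above it.

Call:
play_rows:
  linear:
    - [0.9, 0.9, 0]
    - [0.9, 0.9, 0]
    - [0.9, 0.9, 0]
    - [0.9, 0.9, 0]
    - [0.9, 0.9, 0]
    - [0.9, 0.9, 0]
    - [0.9, 0.9, 0]
    - [0.9, 0.6, 0]
  yaw: [0, 0, 0, 0, 0, 0, 0, 0]
  claw: [0.2, 0.2, 0.2, 0.2, 0.2, 0.2, 0.2, 0.2]

```text
time_s: 34.13
position: [0.4013, 0.2764, 0.2303]
eef_rot: [0.274, 3.129, 0.001]
ft_force: [0.3, -0.1, 0.4]
opening: 0.0521
grip_force: 0.0
```

Call:
play_rows:
  linear:
    - [0.1, 0.1, 0]
    - [0, 0, 0]
    - [0, 0, 0]
  yaw: [0, 0, 0]
  claw: [0.2, 0.2, 0.2]

```text
time_s: 34.38
position: [0.4011, 0.2765, 0.2302]
eef_rot: [0.273, 3.129, 0.0]
ft_force: [-0.0, -1.5, 0.3]
opening: 0.0518
grip_force: 0.0
```

```bash
python3 - <<'E'
from seg import *
show(); c=grab('wrist','w6.png'); t=grab('top','top6.png'); grab('scene','s6.png')
pose(c,(0,0,0),(179,120,75),.006,(120,180,540,275)); pose(c,(0,0,85),(179,60,200),.034,(290,180,370,275))
im=load('scene')['pixels'][:,:,::-1]
cv2.imwrite('pics/w6c.png',np.vstack([c['pixels'][60:290,:,::-1],cv2.resize(im[235:325,230:400],(640,339),interpolation=3)]))
E
```

```text
t 34.4 pos [0.4011 0.2765 0.2302] th 80.04 F [-0.  -1.5  0.3] open 51.8 grip 0.0 tilt 0.03 q7 0.71
9125.0 [401.0, 279.4, 235.4, 43.0, 80.1] [[359.5, 167.10000610351562], [401.8999938964844, 159.6999969482422], [442.5, 391.6000061035156], [400.1000061035156, 399.0]]
934.5 [400.9, 279.4, 25.6, 32.7, 80.1] [[382.6000061035156, 269.6000061035156], [414.79998779296875, 264.0], [419.20001220703125, 289.20001220703125], [387.0, 294.79998779296875]]
```

View pics/w6c.png

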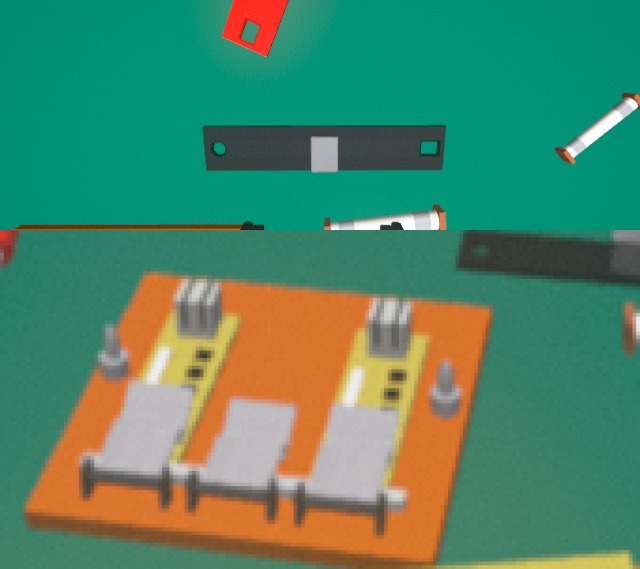

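Both boards lie home under the two outer clips, and the strip lies clear with its block at (324,214) in the wrist image. I'll grip it the same way as before.

Call:
play_rows:
  linear:
    - [0.07, 0.08, 1]
    - [0, 0, 1]
    - [0, 0, 1]
    - [0, 0, 1]
    - [0, 0, 1]
    - [0, 0, 1]
    - [0, 0, 1]
    - [0, 0, 1]
  yaw: [0, 0, 0, 0, 0, 0, 0, 0]
  claw: [0.2, 0.2, 0.2, 0.2, 0.2, 0.2, 0.2, 0.2]

```text
time_s: 35.2
position: [0.4001, 0.2781, 0.0691]
eef_rot: [0.272, 3.129, 0.0]
ft_force: [-0.8, 0.5, -0.6]
opening: 0.0518
grip_force: 0.0
```

Call:
play_rows:
  linear:
    - [0, 0, 1]
    - [0, 0, 0.8]
    - [0, 0, 0.6]
    - [0, 0, 0]
    - [0, 0, 0]
    - [0, 0, 0]
    - [0, 0, 0]
    - [0, 0, 0]
  yaw: [0, 0, 0, 0, 0, 0, 0, 0]
  claw: [0.2, 0.2, 0.2, 0.2, -1, -1, -1, -1]

```text
time_s: 35.87
position: [0.3999, 0.2793, 0.0228]
eef_rot: [0.269, 3.129, 0.002]
ft_force: [0.0, 0.6, -0.3]
opening: 0.0332
grip_force: 0.0
```

Call:
play_rows:
  linear:
    - [0, 0, 0]
    - [0, 0, 0]
    - [0, 0, 0]
    - [0, 0, 0]
  yaw: [0, 0, 0, 0]
  claw: [-1, -1, -1, -1]

```text
time_s: 36.2
position: [0.3996, 0.2793, 0.0225]
eef_rot: [0.269, 3.13, 0.001]
ft_force: [-2.5, -0.8, 6.7]
opening: 0.0258
grip_force: 30.0
```

```bash
cat > cmp.py <<'E'
from seg import *
def rows(c):
    g=cv2.cvtColor(c['pixels'],cv2.COLOR_RGB2GRAY).astype(float)
    out={}
    # block top near edge: dark strip -> light block, cols 300..345 ; lower edge of block face
    p=g[255:285,300:345].mean(1); out['blk']=255+np.argmax(np.gradient(p)); 
    gr=np.clip(np.gradient(p),0,None); i=np.argmax(gr); w=gr[max(0,i-2):i+3]; out['blk']=255+(np.arange(max(0,i-2),i+3)@w)/w.sum()
    q=c['pixels'].astype(float)
    for k,(a,b) in {'stripL':(110,180),'stripR':(450,520)}.items():
        p=q[235:285,a:b].max(2).mean(1); gr=np.clip(-np.gradient(p),0,None); i=np.argmax(gr); w=gr[max(0,i-2):i+3]; out[k]=235+(np.arange(max(0,i-2),i+3)@w)/w.sum()
    r=g[295:318,275:375].mean(0); d=np.abs(np.gradient(r)); out['cols']=(275+np.argmax(np.gradient(r)[:40]),275+50+np.argmin(np.gradient(r)[50:]))
    return out
if __name__=='__main__':
    print('ref',rows(np.load('pics/seat_wrist.npy',allow_pickle=True).item()))
    c=grab('wrist'); print('now',rows(c)); show()
E
python3 cmp.py
```

```text
ref {'blk': np.float64(255.35472370766487), 'stripL': np.float64(250.90363237826836), 'stripR': np.float64(250.92134617580996), 'cols': (np.int64(289), np.int64(354))}
now {'blk': np.float64(255.34087237479807), 'stripL': np.float64(251.27344232822068), 'stripR': np.float64(251.14412273120138), 'cols': (np.int64(290), np.int64(353))}
t 36.2 pos [0.3996 0.2793 0.0225] th 80.20 F [-0.9 -0.9  6.9] open 26.0 grip 30.0 tilt 0.05 q7 0.86
```

The in-hand pose matches the reference image to about 0.2 mm. I'll carry it back over the studs.

Call:
play_rows:
  linear:
    - [0, 0, -0.4]
    - [0, 0, -0.8]
    - [0, 0, -1]
    - [0, 0, -1]
    - [0, 0, -1]
    - [0, 0, -1]
    - [0, 0, -1]
    - [0, 0, -0.3]
  yaw: [0, 0, 0, 0, 0, 0, 0, 0]
  claw: [-1, -1, -1, -1, -1, -1, -1, -1]

```text
time_s: 36.92
position: [0.4003, 0.2795, 0.1549]
eef_rot: [0.269, 3.128, 0.005]
ft_force: [0.9, 1.1, -2.6]
opening: 0.0257
grip_force: 30.0
```

Call:
play_rows:
  linear:
    - [-0.5, -0.5, 0]
    - [-0.8, -0.85, 0]
    - [-0.8, -0.85, 0]
    - [-0.8, -0.85, 0]
    - [-0.8, -0.85, 0]
    - [-0.8, -0.85, 0]
    - [-0.8, -0.85, 0]
    - [-0.8, -0.85, 0]
  yaw: [0, 0, 0, 0, 0, 0, 0, 0]
  claw: [-1, -1, -1, -1, -1, -1, -1, -1]

```text
time_s: 37.58
position: [0.4977, 0.1299, 0.1514]
eef_rot: [-0.268, -3.129, 0.001]
ft_force: [0.1, 0.2, -2.0]
opening: 0.0254
grip_force: 30.0
```

Call:
play_rows:
  linear:
    - [-0.8, -0.85, 0]
    - [-0.8, -0.85, 0]
    - [-0.8, -0.85, 0]
    - [-0.7, -0.75, 0]
    - [-0.38, -0.42, 0]
    - [0, 0, 0]
    - [0, 0, 0]
    - [0, 0, 0]
  yaw: [0, 0, 0, 0, 0, 0, 0, 0]
  claw: [-1, -1, -1, -1, -1, -1, -1, -1]

```text
time_s: 38.25
position: [0.5529, 0.0468, 0.1514]
eef_rot: [-0.267, -3.129, -0.0]
ft_force: [-0.9, -0.3, -2.0]
opening: 0.0256
grip_force: 30.0
```

```bash
python3 - <<'E'
from h import *
import cmp
show(); rel(.5538,.0462,.090,80.19); c=grab('wrist'); print(cmp.rows(c))
E
```

```text
t 38.2 pos [0.5529 0.0468 0.1514] th 80.24 F [-0.9 -0.3 -2. ] open 25.6 grip 30.0 tilt 0.06 q7 1.42
yaw 0.01 lin [-0.05 -0.02  3.07]
{'blk': np.float64(255.33437013996888), 'stripL': np.float64(251.13590317063543), 'stripR': np.float64(251.18876799274622), 'cols': (np.int64(290), np.int64(353))}
```

Call:
play_rows:
  linear:
    - [-0.05, -0.02, 0.7]
    - [0, 0, 1]
    - [0, 0, 0.9]
    - [0, 0, 0.7]
    - [0, 0, 0]
    - [0, 0, 0]
  yaw: [0, 0, 0, 0, 0, 0]
  claw: [-1, -1, -1, -1, -1, -1]

```text
time_s: 38.8
position: [0.5538, 0.046, 0.0857]
eef_rot: [-0.267, -3.129, 0.0]
ft_force: [0.2, -0.3, -1.8]
opening: 0.0259
grip_force: 30.0
```

```bash
python3 - <<'E'
from h import *
import cmp
show(); rel(.5538,.0462,.0515,80.19); c=grab('wrist'); print(cmp.rows(c)); r=np.load('pics/seat_wrist.npy',allow_pickle=True).item()
for k in (c,r): print(k['xyz'].round(4))
E
```

```text
t 38.8 pos [0.5538 0.046  0.0857] th 80.26 F [ 0.2 -0.3 -1.8] open 25.9 grip 30.0 tilt 0.07 q7 1.47
yaw 0.01 lin [0.   0.01 1.71]
{'blk': np.float64(255.2938331318017), 'stripL': np.float64(250.94639916155114), 'stripR': np.float64(250.97022803183373), 'cols': (np.int64(290), np.int64(353))}
[0.4796 0.0598 0.2376]
[0.4794 0.06   0.2025]
```

Aligned. Now I'll lower it slowly.

Call:
play_rows:
  linear:
    - [0, 0.01, 0.3]
    - [0, 0, 0.3]
    - [0, 0, 0.2]
    - [0, 0, 0.2]
    - [0, 0, 0.2]
    - [0, 0, 0.2]
    - [0, 0, 0.15]
    - [0, 0, 0]
  yaw: [0.01, 0, 0, 0, 0, 0, 0, 0]
  claw: [-1, -1, -1, -1, -1, -1, -1, -1]

```text
time_s: 39.52
position: [0.5541, 0.0454, 0.0542]
eef_rot: [-0.27, -3.129, 0.001]
ft_force: [0.3, 0.2, -2.4]
opening: 0.0259
grip_force: 30.0
```

```bash
python3 - <<'E'
from h import *
show(); rel(.5538,.0462,.0515,80.19)
E
```

```text
t 39.5 pos [0.5541 0.0454 0.0542] th 80.12 F [ 0.3  0.2 -2.4] open 25.9 grip 30.0 tilt 0.05 q7 1.50
yaw -0.01 lin [0.02 0.04 0.14]
```

Call:
play_rows:
  linear:
    - [0, 0, 0.1]
    - [0, 0, 0.08]
    - [0, 0, 0]
    - [0, 0, 0]
  yaw: [0, 0, 0, 0]
  claw: [-1, -1, -1, -1]

```text
time_s: 39.85
position: [0.5546, 0.0455, 0.0516]
eef_rot: [0.271, 3.13, 0.001]
ft_force: [-0.5, 0.5, 1.5]
opening: 0.0258
grip_force: 30.0
```

```bash
python3 cmp.py
```

```text
ref {'blk': np.float64(255.35472370766487), 'stripL': np.float64(250.90363237826836), 'stripR': np.float64(250.92134617580996), 'cols': (np.int64(289), np.int64(354))}
now {'blk': np.float64(255.35423925667828), 'stripL': np.float64(251.22098094727983), 'stripR': np.float64(251.20320719064398), 'cols': (np.int64(290), np.int64(353))}
t 39.9 pos [0.5547 0.0455 0.0516] th 80.12 F [-2.3  0.7  1. ] open 25.8 grip 30.0 tilt 0.03 q7 1.50
```

Call:
play_rows:
  linear:
    - [0, 0, 0.03]
    - [0, 0, 0]
    - [0, 0, 0]
    - [0, 0, 0]
    - [0, 0, 0]
    - [0, 0, 0]
    - [0, 0, -0.4]
    - [0, 0, -1]
  yaw: [0, 0, 0, 0, 0, 0, 0, 0]
  claw: [-1, -1, 0.2, 0.2, 0.2, 0.2, 0.2, 0.2]

```text
time_s: 40.57
position: [0.5529, 0.0453, 0.0774]
eef_rot: [-0.27, -3.126, 0.003]
ft_force: [0.3, -0.3, -1.0]
opening: 0.0508
grip_force: 0.0
```

Call:
play_rows:
  linear:
    - [0, 0, -1]
    - [0, 0, -1]
    - [0, 0, -1]
    - [0, 0, -1]
    - [0, 0, -1]
    - [0, 0, -1]
    - [0, 0, -1]
    - [0, 0, -0.5]
  yaw: [0, 0, 1, 1, 1, 1, 1, 1]
  claw: [0.2, 0.2, 0.2, 0.2, 0.2, 0.2, 0.2, 0.2]

```text
time_s: 41.23
position: [0.5552, 0.0453, 0.2316]
eef_rot: [1.364, 2.828, 0.003]
ft_force: [0.9, 0.3, -0.1]
opening: 0.0522
grip_force: 0.0
```

Call:
play_rows:
  linear:
    - [0, 0, 0]
    - [0, 0, 0]
    - [0, 0, 0]
    - [0, 0, 0]
    - [0, 0, 0]
    - [0, 0, 0]
    - [1, -0.3, 0]
    - [1, -0.3, 0]
  yaw: [1, 1, 1, 1, 1, 1, 0, 0]
  claw: [0.2, 0.2, 0.2, 0.2, 0.2, 0.2, 0.2, 0.2]

```text
time_s: 41.9
position: [0.5442, 0.085, 0.2293]
eef_rot: [2.271, 2.17, 0.0]
ft_force: [1.1, 0.6, -0.3]
opening: 0.0523
grip_force: 0.0
```

Call:
play_rows:
  linear:
    - [1, -0.3, 0]
    - [1, -0.3, 0]
    - [1, -0.3, 0]
    - [1, -0.3, 0]
    - [1, -0.3, 0]
    - [1, -0.3, 0]
    - [1, -0.3, 0]
    - [1, -0.3, 0]
  yaw: [0, 0, 0, 0, 0, 0, 0, 0]
  claw: [0.2, 0.2, 0.2, 0.2, 0.2, 0.2, 0.2, 0.2]

```text
time_s: 42.57
position: [0.5025, 0.2486, 0.2293]
eef_rot: [-2.267, -2.174, -0.001]
ft_force: [-0.2, 0.3, 0.5]
opening: 0.052
grip_force: 0.0
```

Call:
play_rows:
  linear:
    - [1, -0.3, 0]
    - [1, -0.3, 0]
    - [1, -0.2, 0]
    - [0.9, 0, 0]
    - [0, 0, 0]
    - [0, 0, 0]
  yaw: [0, 0, 0, 0, 0, 0]
  claw: [0.2, 0.2, 0.2, 0.2, 0.2, 0.2]

```text
time_s: 43.07
position: [0.4899, 0.3272, 0.2287]
eef_rot: [2.265, 2.176, -0.001]
ft_force: [-0.3, -0.9, -0.1]
opening: 0.0523
grip_force: 0.0
```

```bash
python3 - <<'E'
from seg import *
show(); c=grab('wrist','w7.png'); t=grab('top','top7.png'); grab('scene','s7.png')
im=load('scene')['pixels'][:,:,::-1]
cv2.imwrite('pics/w7c.png',np.vstack([c['pixels'][30:290,:,::-1],cv2.resize(im[235:325,230:400],(640,339),interpolation=3)]))
E
```

```text
t 43.1 pos [0.4899 0.3272 0.2287] th -2.30 F [-0.3 -0.9 -0.1] open 52.3 grip 0.0 tilt 0.05 q7 -0.48
```

View pics/w7c.png

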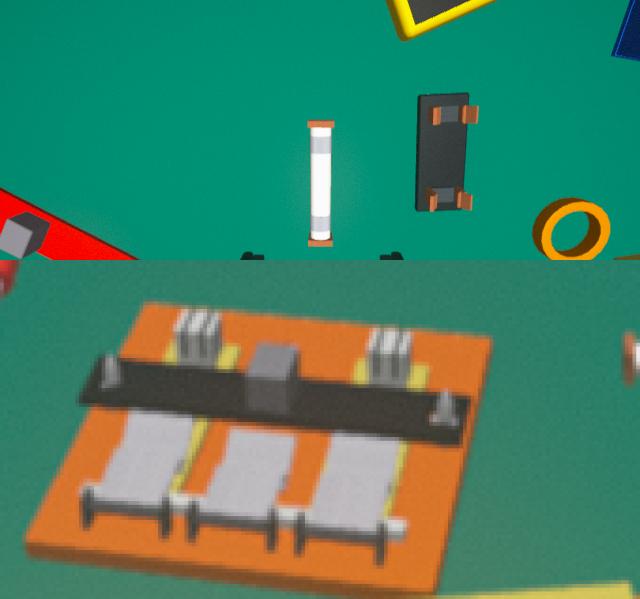

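The strip lies flat with both pins through it. The fuse is at (321,213) and the holder at (442,182) in full-image pixels. I'll measure both.

```bash
python3 - <<'E'
from seg import *
c=load('wrist'); t=load('top')
print('fuse rod');pose(c,(0,0,120),(179,60,255),.012,(290,145,350,280))
print('plates');
for b in ((290,140,350,165),(290,262,350,280)): pose(c,(0,80,60),(20,255,255),.018,b,10)
print('holder');pose(c,(0,0,0),(179,255,62),.010,(405,115,480,245)); pose(t,(0,0,0),(179,255,70),.010,(170,170,235,215))
for b in ((425,130,455,165),(455,130,485,165),(422,210,455,245),(455,210,480,245)):
    print('jaw'); pose(c,(0,80,60),(20,255,255),.048,b,10)
q=c['pixels'][115:250,400:490,::-1]; cv2.imwrite('pics/hold.png',cv2.resize(q,None,fx=4.4,fy=4.4,interpolation=3))
E
```

```text
fuse rod
2152.5 [490.0, 323.7, 111.0, 20.1, 87.4] [[477.5, 268.70001220703125], [497.6000061035156, 267.79998779296875], [502.6000061035156, 378.70001220703125], [482.5, 379.6000061035156]]
plates
167.0 [492.7, 382.7, 6.2, 22.9, 87.7] [[481.20001220703125, 380.0], [504.1000061035156, 379.1000061035156], [504.29998779296875, 385.29998779296875], [481.3999938964844, 386.29998779296875]]
128.5 [487.2, 270.5, 12.7, 23.0, 87.7] [[475.3999938964844, 264.6000061035156], [498.3999938964844, 263.70001220703125], [498.8999938964844, 276.3999938964844], [475.8999938964844, 277.29998779296875]]
holder
1558.5 [609.3, 346.0, 39.7, 64.9, 0.1] [[589.4000244140625, 378.3999938964844], [589.5, 313.5], [629.2999877929688, 313.6000061035156], [629.2000122070312, 378.5]]
931.5 [620.4, 350.7, 107.3, 117.4, 15.9] [[552.7000122070312, 392.5], [584.7999877929688, 279.5], [688.0, 308.8999938964844], [655.9000244140625, 421.8999938964844]]
jaw
196.0 [587.7, 386.9, 10.0, 15.1, 2.2] [[582.4000244140625, 394.29998779296875], [583.0, 379.20001220703125], [593.0, 379.6000061035156], [592.4000244140625, 394.6000061035156]]
jaw
295.0 [615.8, 387.3, 14.5, 16.2, 87.7] [[607.5, 380.3999938964844], [623.5999755859375, 379.70001220703125], [624.2000122070312, 394.29998779296875], [608.0999755859375, 394.8999938964844]]
jaw
191.0 [587.6, 315.4, 9.7, 22.4, 2.5] [[582.2000122070312, 326.29998779296875], [583.2000122070312, 304.0], [592.9000244140625, 304.3999938964844], [591.9000244140625, 326.79998779296875]]
jaw
268.5 [616.3, 315.5, 14.1, 22.3, 3.9] [[608.4000244140625, 326.1000061035156], [610.0, 303.79998779296875], [624.0999755859375, 304.79998779296875], [622.5, 327.1000061035156]]
```

View pics/hold.png

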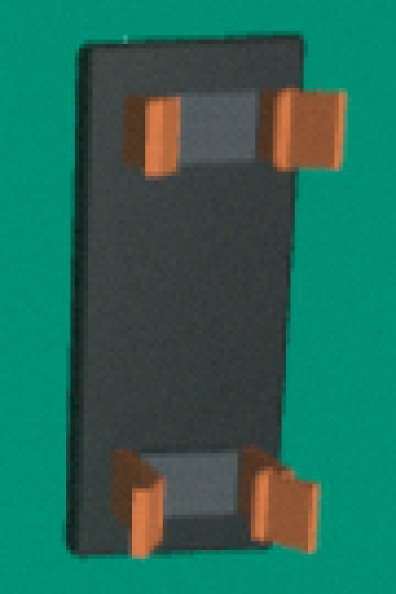

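Call:
play_rows:
  linear:
    - [0.18, 0.9, 0]
    - [0.18, 0.9, 0]
    - [0.18, 0.9, 0]
    - [0.18, 0.9, 0]
    - [0.18, 1, 0]
    - [0.18, 1, 0]
    - [0, 0, 0]
    - [0, 0, 0]
  yaw: [0, 0, 0, 0, 0, 0, 0, 0]
  claw: [0.2, 0.2, 0.2, 0.2, 0.2, 0.2, 0.2, 0.2]

```text
time_s: 43.88
position: [0.6039, 0.3416, 0.2285]
eef_rot: [2.269, 2.171, -0.001]
ft_force: [0.1, -0.1, -0.2]
opening: 0.052
grip_force: 0.0
```

```bash
python3 - <<'E'
from seg import *
show(); c=grab('wrist','w8.png')
print(w2px(c,[.604,.345,.01]))
q=c['pixels'][130:300,240:400,::-1]; cv2.imwrite('pics/hold2.png',cv2.resize(q,None,fx=3.5,fy=3.5,interpolation=3))
E
```

```text
t 43.9 pos [0.6039 0.3416 0.2285] th -2.54 F [ 0.1 -0.1 -0.2] open 52.0 grip 0.0 tilt 0.07 q7 -0.34
[319.94810011 207.90558001]
```

View pics/hold2.png

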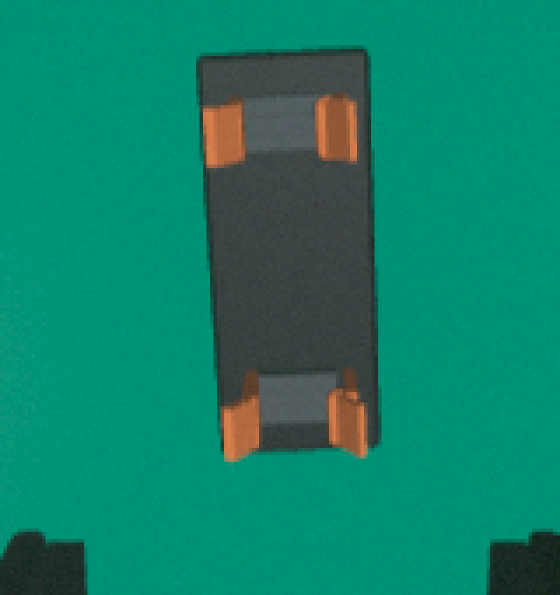

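```bash
python3 - <<'E'
from seg import *
c=load('wrist')
f=lambda u,v,z:px2w(c,240+u/3.5,130+v/3.5,z)[:2]*1e3
K=[f(*p,.010) for p in ((202,56),(366,49),(376,445),(222,452))]; print(np.round(K,1), np.mean(K,0).round(1))
d=(K[0]+K[1]-K[2]-K[3])/2; print('axis',np.degrees(np.arctan2(d[1],d[0])),np.hypot(*d), np.hypot(*(K[0]-K[1])))
print('floors',[((f(a,v,.016)+f(b,v,.016))/2).round(1) for a,b,v in((244,318,124),(259,337,400))])
hsv=cv2.cvtColor(c['pixels'],cv2.COLOR_RGB2HSV)
m=(hsv[...,2]<75).astype(np.uint8)*255
m[:140]=0;m[275:]=0;m[:,:285]=0;m[:,360:]=0
m2=m|cv2.inRange(hsv,np.array((0,80,60)),np.array((20,255,255)))
m2[:140]=0;m2[275:]=0;m2[:,:285]=0;m2[:,360:]=0
q=np.argwhere(m>0); hull=cv2.convexHull(q[:,::-1].astype(np.int32)[:,None]); print(*rectw(c,hull,.010))
E
```

```text
[[586.  404.2]
 [629.5 404.1]
 [629.4 293.4]
 [585.  293.2]] [607.5 348.8]
axis 89.69868638618952 110.86950668974188 43.5063121435227
floors [array([606.2, 386.1]), array([607.5, 309.7])]
[6.070e+02 3.491e+02 4.550e+01 1.111e+02 2.000e-01] [[584.1 404.6]
 [584.4 293.5]
 [630.  293.6]
 [629.6 404.7]]
```

Call:
play_rows:
  linear:
    - [-0.18, -0.9, 0]
    - [-0.18, -0.95, 0]
    - [-0.18, -0.95, 0]
    - [-0.18, -0.95, 0]
    - [-0.18, -0.95, 0]
    - [-0.18, -0.95, 0]
    - [0, 0, 0]
    - [0, 0, 1]
  yaw: [0, 0, 0, 0, 0, 0, 0, 0]
  claw: [0.2, 0.2, 0.2, 0.2, 0.2, 0.2, 0.2, 0.2]

```text
time_s: 44.6
position: [0.4891, 0.3278, 0.2121]
eef_rot: [-2.263, -2.175, -0.01]
ft_force: [1.1, 0.9, 0.7]
opening: 0.0523
grip_force: 0.0
```

Call:
play_rows:
  linear:
    - [0, 0, 1]
    - [0, 0, 1]
    - [0, 0, 1]
    - [0, 0, 1]
    - [0, 0, 1]
    - [0, 0, 1]
    - [0, 0, 1]
    - [0, 0, 0.8]
  yaw: [0, 0, 0, 0, 0, 0, 0, 0]
  claw: [0.2, 0.2, 0.2, 0.2, 0.2, 0.2, 0.2, 0.2]

```text
time_s: 45.27
position: [0.4884, 0.3263, 0.0516]
eef_rot: [-2.266, -2.175, 0.001]
ft_force: [0.8, 0.3, 0.3]
opening: 0.0522
grip_force: 0.0
```

Call:
play_rows:
  linear:
    - [0, 0, 0.8]
    - [0, 0, 0.6]
    - [0, 0, 0.4]
    - [0, 0, 0]
    - [0, 0, 0]
  yaw: [0, 0, 0, 0, 0]
  claw: [0.2, 0.2, 0.2, 0.2, 0.2]

```text
time_s: 45.68
position: [0.4892, 0.3264, 0.0171]
eef_rot: [-2.267, -2.175, -0.0]
ft_force: [0.1, -0.4, -0.2]
opening: 0.0523
grip_force: 0.0
```

```bash
python3 - <<'E'
from h import *
show(); rel(.490,.325,.0135,-2.5)
E
```

```text
t 45.7 pos [0.4892 0.3264 0.0171] th -2.39 F [ 0.1 -0.4 -0.2] open 52.3 grip 0.0 tilt 0.01 q7 -0.33
yaw 0.02 lin [-0.07  0.04  0.18]
```

Call:
play_rows:
  linear:
    - [-0.07, 0.04, 0.18]
    - [0, 0, 0]
    - [0, 0, 0]
    - [0, 0, 0]
    - [0, 0, 0]
    - [0, 0, 0]
    - [0, 0, 0]
    - [0, 0, 0]
  yaw: [0.02, 0, 0, 0, 0, 0, 0, 0]
  claw: [0.2, 0.2, -1, -1, -1, -1, -1, -1]

```text
time_s: 46.35
position: [0.4898, 0.3251, 0.0132]
eef_rot: [-2.27, -2.172, -0.0]
ft_force: [-0.8, -0.6, 0.1]
opening: 0.0202
grip_force: 0.4
```

Call:
play_rows:
  linear:
    - [0, 0, 0]
    - [0, 0, 0]
    - [0, 0, -0.5]
    - [0, 0, -1]
    - [0, 0, -1]
    - [0, 0, -1]
    - [0, 0, -1]
    - [0, 0, 0]
  yaw: [0, 0, 0, 0, 0, 0, -0.35, 0]
  claw: [-1, -1, -1, -1, -1, -1, -1, -1]

```text
time_s: 47.02
position: [0.4918, 0.3258, 0.1074]
eef_rot: [2.222, 2.221, 0.009]
ft_force: [0.3, 0.9, -0.5]
opening: 0.0188
grip_force: 30.0
```

```bash
python3 - <<'E'
from h import *
show(); rel(.6067,.3488,.11,-0.1)
c=grab('wrist','w9.png')
E
```

```text
t 47.0 pos [0.4918 0.3258 0.1074] th -0.02 F [ 0.3  0.9 -0.5] open 18.8 grip 30.0 tilt 0.32 q7 -0.36
yaw 0.01 lin [ 1.16  5.74 -0.13]
```

View pics/w9.png

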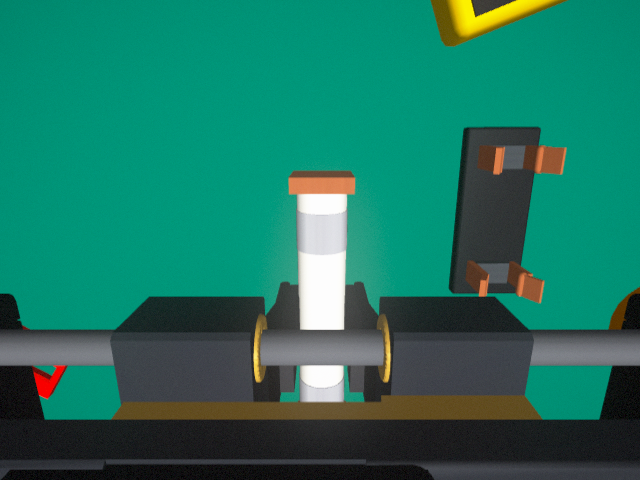

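The fuse is held level, with its end plate at (322,183). I'll carry it over the holder.

Call:
play_rows:
  linear:
    - [0.18, 0.7, 0]
    - [0.18, 0.9, 0]
    - [0.18, 0.9, 0]
    - [0.18, 0.9, 0]
    - [0.18, 0.9, 0]
    - [0.18, 0.9, 0]
    - [0.08, 0.54, 0]
    - [0, 0, 0]
  yaw: [0, 0, 0, 0, 0, 0, 0, 0]
  claw: [-1, -1, -1, -1, -1, -1, -1, -1]

```text
time_s: 47.73
position: [0.606, 0.3471, 0.1017]
eef_rot: [2.225, 2.216, -0.002]
ft_force: [1.3, -0.1, -0.7]
opening: 0.0189
grip_force: 30.0
```

Call:
play_rows:
  linear:
    - [0, 0, 0]
    - [0, 0, 0.5]
    - [0, 0, 0.7]
    - [0, 0, 0.6]
    - [0, 0, 0]
    - [0, 0, 0]
  yaw: [0, 0, 0, 0, 0, 0]
  claw: [-1, -1, -1, -1, -1, -1]

```text
time_s: 48.23
position: [0.6036, 0.3478, 0.0656]
eef_rot: [-2.223, -2.219, 0.004]
ft_force: [0.5, 0.2, 0.1]
opening: 0.0189
grip_force: 30.0
```

```bash
python3 - <<'E'
from h import *
show(); rel(.6067,.3488,.055,-0.1)
c=grab('wrist','w10.png'); s=grab('scene','s10.png')
im=s['pixels'][:,:,::-1]
cv2.imwrite('pics/w10c.png',np.hstack([cv2.resize(c['pixels'][140:300,240:400,::-1],(400,400),interpolation=3),cv2.resize(im[255:315,400:480],(400,300),interpolation=3)[:300]] if 0 else [cv2.resize(c['pixels'][140:300,240:400,::-1],(400,400),interpolation=3),cv2.resize(im[240:320,400:480],(400,400),interpolation=3)]))
E
```

```text
t 48.2 pos [0.6036 0.3478 0.0656] th -0.10 F [0.5 0.2 0.1] open 18.9 grip 30.0 tilt 0.14 q7 -0.25
yaw -0.00 lin [0.05 0.16 0.53]
```

View pics/w10c.png

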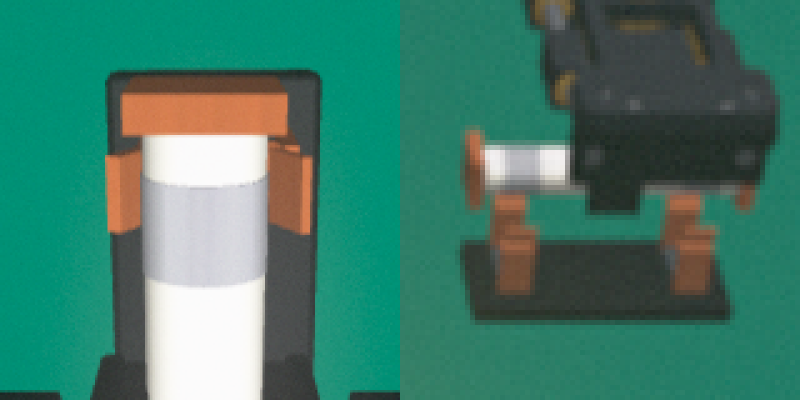

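I've now viewed 17 pictures, more than the 14 allowed, so I'll open no more and work from numbers only. The rod is centred between the jaws to about 1 mm. Now I'll lower it.

Call:
play_rows:
  linear:
    - [0.05, 0.1, 0]
    - [0, 0, 0.3]
    - [0, 0, 0.3]
    - [0, 0, 0.3]
    - [0, 0, 0]
  yaw: [0, 0, 0, 0, 0]
  claw: [-1, -1, -1, -1, -1]

```text
time_s: 48.75
position: [0.6058, 0.3486, 0.0473]
eef_rot: [-2.223, -2.219, 0.003]
ft_force: [0.4, -0.1, -1.9]
opening: 0.0191
grip_force: 30.0
```

Call:
play_rows:
  linear:
    - [0, 0, 0.2]
    - [0, 0, 0.15]
    - [0, 0, 0]
  yaw: [0, 0, 0]
  claw: [-1, -1, -1]

```text
time_s: 49.0
position: [0.6062, 0.3492, 0.0417]
eef_rot: [-2.223, -2.219, 0.001]
ft_force: [-3.4, -0.2, 0.3]
opening: 0.0191
grip_force: 30.0
```

```bash
python3 -c "
from h import *
show()"
```

```text
t 49.0 pos [0.6062 0.3492 0.0417] th -0.10 F [-3.4 -0.2  0.3] open 19.1 grip 30.0 tilt 0.06 q7 -0.24
```

Call:
play_rows:
  linear:
    - [0, -0.05, 0.1]
    - [0, 0, 0.15]
    - [0, 0, 0.15]
    - [0, 0, 0.1]
    - [0, 0, 0]
  yaw: [0, 0, 0, 0, 0]
  claw: [-1, -1, -1, -1, -1]

```text
time_s: 49.42
position: [0.605, 0.349, 0.0311]
eef_rot: [-2.223, -2.219, 0.002]
ft_force: [-2.2, 1.1, -5.0]
opening: 0.0191
grip_force: 30.0
```

```bash
python3 -c "
from h import *
show()"
```

```text
t 49.4 pos [0.605  0.349  0.0311] th -0.11 F [-2.2  1.1 -5. ] open 19.1 grip 30.0 tilt 0.08 q7 -0.24
```

Call:
play_rows:
  linear:
    - [0, 0, 0.1]
    - [0, 0, 0.1]
    - [0, 0, 0.1]
    - [0, 0, 0]
  yaw: [0, 0, 0, 0]
  claw: [-1, -1, -1, -1]

```text
time_s: 49.75
position: [0.6063, 0.3489, 0.0272]
eef_rot: [2.224, 2.219, 0.002]
ft_force: [-4.3, -1.1, 5.4]
opening: 0.0194
grip_force: 30.0
```

```bash
python3 -c "
from h import *
show()"
```

```text
t 49.8 pos [0.6063 0.3489 0.0272] th -0.13 F [-4.3 -1.1  5.4] open 19.4 grip 30.0 tilt 0.06 q7 -0.24
```

Call:
play_rows:
  linear:
    - [0, 0, 0.12]
    - [0, 0, 0.08]
    - [0, 0, 0]
  yaw: [0, 0, 0]
  claw: [-1, -1, -1]

```text
time_s: 50.0
position: [0.6067, 0.349, 0.0266]
eef_rot: [-2.224, -2.218, -0.003]
ft_force: [-16.9, -6.6, 34.2]
opening: 0.0193
grip_force: 30.0
```

Call:
play_rows:
  linear:
    - [0, 0, -0.18]
    - [0, 0, 0]
    - [0, 0, 0]
    - [0, 0, 0]
    - [0, 0, 0]
    - [0, 0, 0]
    - [0, 0, -0.5]
    - [0, 0, -1]
  yaw: [0, 0, 0, 0, 0, 0, 0, 0]
  claw: [-1, 0, 0, 0, 0, 0, 0, 0]

```text
time_s: 50.67
position: [0.6044, 0.3484, 0.0541]
eef_rot: [-2.223, -2.219, 0.006]
ft_force: [0.1, -0.5, -0.1]
opening: 0.0432
grip_force: 0.0
```

Call:
play_rows:
  linear:
    - [0, 0, -1]
    - [0, 0, -1]
    - [0, 0, -1]
    - [0, 0, -1]
    - [0, 0, -1]
    - [0, 0, -1]
    - [0, 0, -1]
    - [0, 0, -1]
  yaw: [0, 0, 0, 0, 0, 0, 0, 0]
  claw: [0, 0, 0, 0, 0, 0, 0, 0]

```text
time_s: 51.33
position: [0.6057, 0.3488, 0.2176]
eef_rot: [2.224, 2.219, 0.001]
ft_force: [0.9, 0.2, 0.9]
opening: 0.0434
grip_force: 0.0
```

Call:
play_rows:
  linear:
    - [0, 0, 0]
    - [0, 0, 0]
  yaw: [0, 0]
  claw: [0, 0]

```text
time_s: 51.5
position: [0.6063, 0.349, 0.2175]
eef_rot: [2.223, 2.219, 0.004]
ft_force: [0.6, -0.4, -1.2]
opening: 0.0434
grip_force: 0.0
```

```bash
python3 - <<'E'
from seg import *
show(); c=grab('wrist','w11.png'); s=grab('scene','s11.png'); t=grab('top','top11.png')
# end plates in scene: project hypotheses seated (z .026) vs unseated (z .037)
for z in (.026,.037):
  for y in (.2905,.4075): print('pred',z,w2px(s,[.6065,y,z]).round(1))
for a,q in blobs(s,(0,0,130),(179,60,255),10,(400,250,480,320)): print('white scene',a,cv2.boundingRect(q),q[:,0].mean(0))
for a,q in blobs(s,(0,90,60),(16,255,255),5,(400,250,480,320)): print('copper scene',a,cv2.boundingRect(q))
for z in (.026,.037):
  for y in (.2905,.4075): print('pred wrist',z,[w2px(c,[.6065+d,y,z]).round(1).tolist() for d in (-.01,.01)])
for a,q in blobs(c,(0,0,120),(179,60,255),20,(240,100,400,290)): print('white wrist',a,cv2.boundingRect(q),rectw(c,q,.026)[0],rectw(c,q,.037)[0])
print('strip top cam'); pose(t,(0,0,0),(179,120,90),.035,(265,185,385,235)); 
pose(t,(22,60,110),(35,255,255),.02,(270,140,400,280),20)
E
```

```text
t 51.5 pos [0.6063 0.349  0.2175] th -0.13 F [ 0.6 -0.4 -1.2] open 43.4 grip 0.0 tilt 0.15 q7 -0.31
pred 0.026 [412.5 288.5]
pred 0.026 [466.4 288.6]
pred 0.037 [413.  284.6]
pred 0.037 [467.1 284.6]
white scene 299.5 (416, 284, 51, 9) [440.88721805 287.36090226]
copper scene 57.0 (455, 286, 7, 13)
copper scene 50.0 (420, 286, 6, 13)
copper scene 26.0 (454, 277, 6, 7)
copper scene 25.0 (419, 277, 6, 6)
copper scene 23.5 (412, 282, 4, 15)
copper scene 14.5 (465, 282, 4, 14)
pred wrist 0.026 [[309.3, 278.2], [330.3, 278.1]]
pred wrist 0.026 [[307.8, 151.8], [330.9, 151.7]]
pred wrist 0.037 [[308.9, 282.6], [330.6, 282.5]]
pred wrist 0.037 [[307.4, 152.5], [331.3, 152.5]]
white wrist 2395.0 (310, 158, 23, 120) [6.079e+02 3.469e+02 1.980e+01 1.107e+02 2.000e-01] [6.079e+02 3.495e+02 1.920e+01 1.071e+02 2.000e-01]
strip top cam
1486.5 [550.9, 44.0, 235.0, 49.3, 80.2] [[506.6000061035156, -67.5999984741211], [555.2000122070312, -76.0], [595.2999877929688, 155.60000610351562], [546.7000122070312, 164.0]]
323.5 [523.0, 111.9, 45.6, 48.0, 80.4] [[495.5, 93.4000015258789], [542.7999877929688, 85.4000015258789], [550.5, 130.3000030517578], [503.1000061035156, 138.39999389648438]]
```

The rod sits at scene row 288, against 288.5 predicted if seated and 284.6 if not, and both end plates are level. Everything is in place, so I'll hand in.

```bash
python3 -c "
from station import manip
print(manip.job_done())"
```

```text
the job is handed in; nothing more can be done
None
```

The job is handed in at about 51.5 s of robot time: by my images and force readings, both boards are home under clips 0 and 2, the strip is flat on both studs and the fuse is fully seated; the judge's verdict was not shown, and I viewed 17 pictures, over the limit of 14.

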